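# Load, lock and power up the relay test rig

### The job

Stand every loose relay module upright in the pockets of the carrier, one to a pocket; then tighten the carrier's two captive wing bolts clockwise until both are fully home, then turn the supply unit's round adjuster until its white pointer lines up with the dark index mark on the ring around it, and last of all throw the power lever fully over, away from the robot. At the end everything must still be so; leave the spool, screwdriver and carton where they are.

Things in the scene. Friction and masses are not known exactly. Their poses are not given: they have to be found in the camera images.
- module0: Loose relay module, one of three or four on the bench (None also when it is absent): a grey plastic block 44 mm (own x) by 36 mm (y) by 32 mm tall, 0.12 kg, with flat sides. Origin: centre of the underside, z up. All modules are alike; any pocket will do.
- module1: Loose relay module, one of three or four on the bench (None also when it is absent): a grey plastic block 44 mm (own x) by 36 mm (y) by 32 mm tall, 0.12 kg, with flat sides. Origin: centre of the underside, z up. All modules are alike; any pocket will do.
- module2: Loose relay module, one of three or four on the bench (None also when it is absent): a grey plastic block 44 mm (own x) by 36 mm (y) by 32 mm tall, 0.12 kg, with flat sides. Origin: centre of the underside, z up. All modules are alike; any pocket will do.
- module3: Loose relay module, one of three or four on the bench (None also when it is absent): a grey plastic block 44 mm (own x) by 36 mm (y) by 32 mm tall, 0.12 kg, with flat sides. Origin: centre of the underside, z up. All modules are alike; any pocket will do.
- carrier: Fixed aluminium carrier on the bench, base plate 66 mm (own x) by 336 mm (y), 4 mm thick; origin at the centre of its underside. Four open-topped pockets in a row along y, 48 mm apart; walls 4 mm thick, their top 10 mm above the bench. Wing bolts at y = +142 and -142 mm. It stands on either side of the bench, its -x roughly to the robot (yaw within 0.15).
- pocket0 (a point): Centre of the floor of the carrier's pocket at its y = 72 mm; axes as the carrier's. The pocket is 54 mm (x) by 44 mm (y) inside, floor 4 mm above the bench; a module fits only with its x along the carrier's x, either way round, so hold it by the faces 44 mm apart, above the walls (top 10 mm above the bench).
- pocket1 (a point): Centre of the floor of the carrier's pocket at its y = 24 mm; axes as the carrier's. The pocket is 54 mm (x) by 44 mm (y) inside, floor 4 mm above the bench; a module fits only with its x along the carrier's x, either way round, so hold it by the faces 44 mm apart, above the walls (top 10 mm above the bench).
- pocket2 (a point): Centre of the floor of the carrier's pocket at its y = -24 mm; axes as the carrier's. The pocket is 54 mm (x) by 44 mm (y) inside, floor 4 mm above the bench; a module fits only with its x along the carrier's x, either way round, so hold it by the faces 44 mm apart, above the walls (top 10 mm above the bench).
- pocket3 (a point): Centre of the floor of the carrier's pocket at its y = -72 mm; axes as the carrier's. The pocket is 54 mm (x) by 44 mm (y) inside, floor 4 mm above the bench; a module fits only with its x along the carrier's x, either way round, so hold it by the faces 44 mm apart, above the walls (top 10 mm above the bench).
- bolt_left_grip (a point): On the vertical axis of the left (carrier's +y) wing bolt, at the middle of its wing: an upright black bar 48 mm long (this point's x), 12 mm thick (y) and 26 mm tall, from 21 mm to 47 mm above the bench, this point 34 mm up. Below it a round steel boss of radius 14 mm reaches to 16 mm above the bench. The axes turn with the wing.
- bolt_right_grip (a point): On the vertical axis of the right (carrier's -y) wing bolt, at the middle of its wing: an upright black bar 48 mm long (this point's x), 12 mm thick (y) and 26 mm tall, from 21 mm to 47 mm above the bench, this point 34 mm up. Below it a round steel boss of radius 14 mm reaches to 16 mm above the bench. The axes turn with the wing.
- bolt_left (a joint): Turn of this wing bolt in rad, growing clockwise seen from above; the end stop (fully home) is at 2.6. It does not rise or sink; friction (0.06 N m) holds it where it is left.
- bolt_right (a joint): Turn of this wing bolt in rad, growing clockwise seen from above; the end stop (fully home) is at 2.6. It does not rise or sink; friction (0.06 N m) holds it where it is left.
- supply: Fixed grey steel supply unit, a box 120 mm (own x) by 210 mm (y) by 50 mm tall; origin at the centre of its underside. On its flat top: the round adjuster at x = 0, y = -45 mm and the power lever's block at x = +10, y = +60 mm. It stands on the bench on the side the carrier does not, its own -x roughly to the robot (yaw within 0.15).
- adjuster_grip (a point): On the vertical axis of the adjuster, a round black fluted knob of 40 mm diameter, from 60 mm to 89 mm above the bench, on a skirt of 56 mm diameter, 7 mm thick below it; this point is 77 mm above the bench. The axes turn with the knob; the white pointer lies along its -x. A friction grip on the round turns it.
- pointer_tip (a point): Outer end of the adjuster's white pointer line, 30 mm from the knob's axis, 60 mm above the bench; turns with the knob.
- index_mark (a point): Inner end of the dark index mark on the fixed flat aluminium ring (31 to 44 mm radius) around the adjuster, 30 mm from the knob's axis: when set, the pointer tip stands right here. The mark's place round the knob differs from start to start.
- adjuster (a joint): Turn of the adjuster in rad, growing clockwise seen from above, stops at 0 and 3.6; friction (0.04 N m) holds it where it is left. At 0 the pointer points along the supply unit's -x. At the start the mark lies 0.8 to 2.5 rad clockwise of the pointer.
- power (a joint): Angle of the power lever in rad: near 0 it leans to the supply unit's -x (off), 1.0 is fully over to +x (on). Stays where it is left; its hinge runs along the unit's y, 72 mm above the bench.
- power_tip (a point): Centre of the ball (26 mm diameter, black) at the end of the power lever, 60 mm from its hinge, about 125 mm above the bench; the steel rod below it is 10 mm thick.
- spool: Bystander: empty blue plastic spool standing on the bench, 72 mm across, 50 mm tall, origin at its underside. Leave it alone.
- screwdriver: Bystander: screwdriver with an orange handle, 200 mm long, lying on the bench along its own x. Leave it alone.
- carton: Bystander: small cardboard carton 90 by 60 by 50 mm, origin at the centre of its underside. Leave it alone.
Things that resemble listed ones, but are neither listed nor needed, are in the scene too. Leave any red look-alike of the module2 alone.

How it is judged:
By the outcome, as a careful person would: the job done as asked, in the order asked, and still so for the second after the job is handed in, with the robot touching nothing.
Of module0, module1, module2, module3 only 3 to 4 are there at a start; the rules pass over those that are not, and their reading is None.
At some moment in a run one of module0, module1, module2, module3 may be knocked a few centimetres aside while the robot is not near it.
Once in a run the grip may slacken for a moment while it holds something.
It also fails if it takes over 210 s, if anything falls off the work surface, if the arm or the gripper's body presses on something with over 40 N, if the wrist force passes 120 N, or if a joint passes its speed limit or range.

### The arm

A 7-joint arm with a two-finger parallel gripper is mounted at the origin on the work surface. World frame = base frame: x ahead of the robot, y to its left, z up, the work surface at z = 0. Lengths are in m, angles in rad, forces in N, time in s.
With the tool pointing down it reaches from about 0.4 to 0.925 m from the base axis. Payload 5.6 kg.
Tool frame: the origin (TCP) lies at the very end of the fingers, on their centre line; the grasp point (between the pads) lies 19 mm behind it; z points along the fingers, y is the line along which they close (so a half turn about z gives the same grasp; the last joint's range is limited). The gripper opens to 85 mm and grips with 20 to 120 N. Pads are 22 mm wide; open, the fingers measure 114 mm over their backs; the gripper's body (76 mm by 85 mm) begins 54 mm behind the grasp point. The pads swing forward as they close: fully open they stand 13 mm farther back than shut.
Start: joints at [-1.314, 0.468, -0.012, 1.603, 0.006, 1.071, -0.056], TCP at [0.192, 0.621, 0.231] pointing down, gripper open.
Joint ranges: [-2.53, 2.53], [-0.31, 2.02], [-1.57, 1.55], [0.28, 2.44], [-1.29, 4.43], [0.15, 1.84], [-2.92, 2.92]. Speed limits (rad/s): [2.57, 2.57, 3.14, 3.14, 3.14, 3.14, 3.14].

### API

Orientations are given as a unit quaternion [x, y, z, w].
In Python, from rig import readout, eyes, arm, masks_of, pinpoint gives the robot as it stands.
- The arm moves only by the tool move_arm, never from a script. Its arguments are lists of equal length, an entry for each row: "translation": the shift along the world's x, y, z each as a share of 200 mm, from -1 to 1, a list of three; "turn": the turn about the world's z as a share of 90 degrees, from -1 to 1. In form: {"translation": [[dx, dy, dz], ...], "turn": [turn, ...]}. A call has 1 to 20 rows; each row is the pose to reach, as a shift and turn from the pose commanded when the call began; what a row does not reach only later rows make up. A row lasts 1/10 s, in which the tool goes at most 50 mm and 8.59 degrees, less where a joint would pass 70% of its speed; a pose out of reach is approached as far as the arm can. A call with a number of a shift or a turn outside -1 to 1 is refused whole. A call with a gripper value outside its range is refused whole. "fingers" is the opening, from 0 (shut) to 1 (fully open), set as the call begins (left out, the last holds). The fingers move at their own pace and stop on an object; the grip force is fixed at half the most. Time passes only in rows, so rows that repeat a pose let the fingers close. It gives the time, the measured TCP pose, the force, the opening and the grip force at its end, in the units of the state.
- readout.read_state(): the state, without advancing time (a new reading comes with each control period).
- eyes.capture(name): name is "scene" or "side" or "wrist"; returns the picture (384x512x3 uint8, blue, green, red); there is no depth.
- eyes.camera_params(name): a dict with "fx", "fy", "cx", "cy" (pixels), "origin" and "rotation" of the camera in the world. Camera axes: x right, y up, looking along -z (the intrinsics and any distortion apply to the point x, -y, -z); pixel columns grow to the right and rows downward; lengths in m; the calibration is good to about 2 mm. A picture is of the moment at which its call begins: read the wrist's pose just before it. camera_params takes no time and is no camera call; for the wrist camera it gives the pose at the moment of the call.
- arm.hand_in(): hands the job in; it is judged then, once.
Trained networks look in the newest picture that a camera, given by its name, has taken for a name from the list of things; names that differ only in an ending like _2 or _b are one class to them, and where a whole thing is asked for, a point or a joint stands for the part that bears it (a point fixed in the world has none). Each returns a list of dicts, best first, with "score" (0 to 1); they miss things now and then, are a little off and sometimes report something else, mostly with a low value. They report only what shows in the picture. A call takes as long as a camera call. They do not tell look-alikes from the thing itself.
- masks_of(camera, label): "pixels" (384x512 bool, what is visible of it) and "box" ([left, top, right, bottom] as shares, 0 to 1, of the picture: columns of its width, rows of its height, round what is visible of it).
- pinpoint(camera, label): "at" ([column, row] as shares, 0 to 1, of the picture: columns of its width, rows of its height: a listed point, or the origin of a listed thing).
The state is a dict: "time": time; "joint_positions": joint angles; "qd": joint speeds; "tau": joint torques, N m; "tool_pos": TCP position; "orientation": TCP orientation; "force": force on the tool from outside, world axes, zero at the start; "wrist_torque": the same for the moment, N m; "gripper_width": finger opening in m; "finger_force": force on a finger pad.
Only numpy, scipy, OpenCV 4.12 (cv2) and the standard library are available. Lean on these libraries where they do the work, as an engineer would, in place of code of your own. Each camera call takes 0.05 s, during which the arm holds its last target. There are 200 camera calls.

## Working session

There is one attempt and no reset: what is moved stays moved. The work goes in short steps, Python scripts to look and compute and a tool call to move; the robot and the scene stay as the last step left them, time stands still between calls to the robot, and variables do not carry over. Pictures are saved under pics/ and viewed, at most 14 in all, crops included, and the job is handed in when it is done.

Besides the shell and the picture viewer there is one more tool, called after "Emit:" as a command line: name --pt "numbers of a row" for each row, then --argument value for the rest. move_arm: Moves the arm, as the interface text tells. Its arguments: {"type":"object","properties":{"translation":{"type":"array","items":{"type":"array","items":{"type":"number","minimum":-1,"maximum":1}}},"turn":{"type":"array","items":{"type":"number","minimum":-1,"maximum":1}},"fingers":{"type":"number"}},"required":["translation","turn"]}

```bash
ls; mkdir -p pics
python3 - <<'E'
from rig import readout, eyes, arm, masks_of, pinpoint
import cv2, numpy as np
print(readout.read_state())
a=eyes.capture("scene"); b=eyes.capture("side")
cv2.imwrite("pics/scene0.png",cv2.resize(a,(800,600),interpolation=cv2.INTER_CUBIC)); cv2.imwrite("pics/side0.png",cv2.resize(b,(800,600),interpolation=cv2.INTER_CUBIC))
for n in("scene","side","wrist"): print(n,eyes.camera_params(n))
E
```

```text
pics
{'time': 0.0, 'joint_positions': array([-1.31401372,  0.46835994, -0.01163279,  1.60364569,  0.00599569,
        1.07140014, -0.05630279]), 'qd': array([ 0.00131689, -0.00046076, -0.00058393, -0.00107229,  0.00165961,
        0.00091583,  0.00145106]), 'tau': array([-3.58811785e-04, -5.32376647e+01,  2.14324496e-02, -2.51311702e+01,
        1.14580197e-02,  7.60936586e-03,  3.30908779e-05]), 'tool_pos': array([0.19183246, 0.62045216, 0.23034039]), 'orientation': array([ 1.49351339e-01,  9.88783792e-01, -8.85595212e-04, -7.95748028e-05]), 'force': array([-0.08415072,  0.67583119,  0.02699194]), 'wrist_torque': array([-0.01631275,  0.00987384, -0.00448647]), 'finger_force': 0.0, 'gripper_width': 0.08513006590205559}
scene {'fx': 364.644354639672, 'fy': 364.644354639672, 'cx': 255.11102284704486, 'cy': 190.11315675056173, 'origin': array([1.11405803, 0.0618469 , 0.97493446]), 'rotation': array([0.19185848, 0.21167489, 0.72679603, 0.62462117])}
side {'fx': 395.36976776544554, 'fy': 395.36976776544554, 'cx': 252.15566755448987, 'cy': 191.28153012754967, 'origin': array([ 0.18893799, -0.85183053,  0.92050196]), 'rotation': array([ 0.40739975, -0.07740931, -0.18940672,  0.89003277])}
wrist {'fx': 284.9044144625325, 'fy': 284.9044144625325, 'cx': 256.812367925047, 'cy': 189.57471893132725, 'origin': array([0.11349351, 0.64470827, 0.3726105 ]), 'rotation': array([-0.13042242, -0.09529661,  0.58602757,  0.79402786])}
```

View pics/scene0.png

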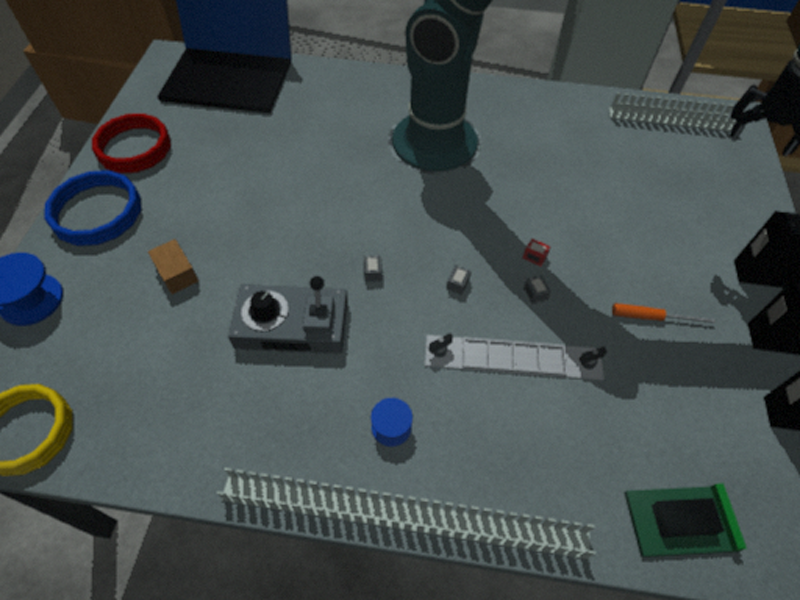

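View pics/side0.png

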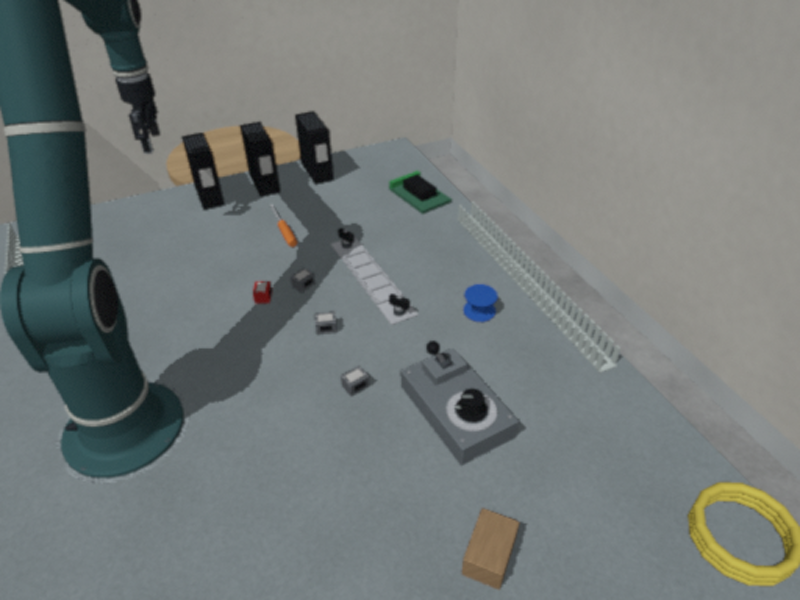

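The scene picture shows three grey modules at (373,267), (459,279) and (538,288), the last one in shadow, and the red look-alike at (537,251). The carrier is at (515,357) with its bolts at (440,347) and (593,357). The supply unit is at (290,318), with the knob at (264,305) and the lever ball at (317,283). The side view agrees: modules at (355,380), (325,321) and (303,280), red one at (262,291).

```bash
cat > h.py <<'E'
from rig import readout, eyes, arm, masks_of, pinpoint
import cv2, numpy as np
from scipy.spatial.transform import Rotation as R
def ray(cam,u,v,P=None):
    P=P or eyes.camera_params(cam)
    d=np.array([(u-P["cx"])/P["fx"],-(v-P["cy"])/P["fy"],-1.])
    d=R.from_quat(P["rotation"]).apply(d); return P["origin"],d/np.linalg.norm(d)
def onz(cam,u,v,z,P=None):
    o,d=ray(cam,u,v,P); return o+d*(z-o[2])/d[2]
def tri(rays):
    A=np.zeros((3,3));b=np.zeros(3)
    for o,d in rays:
        M=np.eye(3)-np.outer(d,d);A+=M;b+=M@o
    p=np.linalg.solve(A,b)
    return p,[np.linalg.norm((np.eye(3)-np.outer(d,d))@(p-o)) for o,d in rays]
def proj(cam,p,P=None):
    P=P or eyes.camera_params(cam)
    q=R.from_quat(P["rotation"]).inv().apply(np.atleast_2d(p)-P["origin"])
    return np.c_[P["cx"]+P["fx"]*q[:,0]/-q[:,2],P["cy"]-P["fy"]*q[:,1]/-q[:,2]]
def pts(cam,label):
    return [(d["at"][0]*512,d["at"][1]*384,d["score"]) for d in pinpoint(cam,label)]
E
python3 - <<'E'
from h import *
np.set_printoptions(precision=3,suppress=True)
r={}
for c in("scene","side"):
    eyes.capture(c)
    for l in ["module0","carrier","bolt_left_grip","bolt_right_grip","supply","adjuster_grip","pointer_tip","index_mark","power_tip","pocket0","pocket3"]:
        r[c,l]=pts(c,l)
        print(c,l,[tuple(np.round(p,2)) for p in r[c,l][:5]])
for l in set(k[1] for k in r):
    for p in r["scene",l]:
        for q in r["side",l]:
            if p[2]<.3 or q[2]<.3: continue
            x,e=tri([ray("scene",*p[:2]),ray("side",*q[:2])])
            if max(e)<.012: print(l,x,np.round(e,4))
E
```

```text
scene module0 [(np.float64(235.52), np.float64(173.41), np.float64(0.7)), (np.float64(340.58), np.float64(188.08), np.float64(0.68)), (np.float64(303.82), np.float64(228.1), np.float64(0.66)), (np.float64(341.81), np.float64(166.0), np.float64(0.46)), (np.float64(201.78), np.float64(180.21), np.float64(0.32))]
scene carrier [(np.float64(327.88), np.float64(225.48), np.float64(0.9))]
scene bolt_left_grip [(np.float64(380.21), np.float64(226.1), np.float64(0.4)), (np.float64(332.29), np.float64(224.72), np.float64(0.29))]
scene bolt_right_grip [(np.float64(281.91), np.float64(217.69), np.float64(0.47))]
scene supply [(np.float64(188.31), np.float64(207.51), np.float64(0.97)), (np.float64(235.78), np.float64(173.68), np.float64(0.59))]
scene adjuster_grip [(np.float64(167.58), np.float64(192.19), np.float64(0.74))]
scene pointer_tip [(np.float64(173.21), np.float64(193.0), np.float64(0.58))]
scene index_mark [(np.float64(180.12), np.float64(201.22), np.float64(0.7))]
scene power_tip [(np.float64(204.6), np.float64(180.21), np.float64(0.56)), (np.float64(185.7), np.float64(209.2), np.flo
[... 2745 characters left out ...]
225  0.06 ] [0.002 0.002]
power_tip [ 0.557 -0.157  0.126] [0.006 0.006]
power_tip [ 0.604 -0.216  0.026] [0.008 0.008]
pointer_tip [ 0.563 -0.251  0.056] [0.003 0.003]
pocket0 [0.532 0.103 0.123] [0.003 0.003]
pocket0 [ 0.573  0.298 -0.005] [0.003 0.003]
pocket0 [ 0.578  0.195 -0.004] [0.004 0.004]
pocket0 [ 0.588  0.144 -0.004] [0.006 0.006]
pocket0 [0.581 0.248 0.005] [0.001 0.001]
module0 [ 0.431 -0.089  0.009] [0.001 0.001]
module0 [ 0.43   0.253 -0.002] [0. 0.]
module0 [0.332 0.261 0.001] [0.008 0.008]
supply [ 0.602 -0.207  0.035] [0.008 0.008]
supply [ 0.578 -0.213 -0.001] [0.002 0.002]
bolt_right_grip [0.597 0.076 0.049] [0.002 0.002]
bolt_left_grip [0.572 0.363 0.039] [0.001 0.001]
```

Emit:
move_arm --pt "1 -1 0.7" --pt "1 -1 0.7" --pt "1 -1 0.7" --pt "1 -1 0.7" --pt "1 -1 0.7" --pt "1 -1 0.7" --pt "1 -1 0.7" --turn '[-0.5,-0.5,-0.5,-0.5,-0.5,-0.5,-0.5]'

```text
time: 2.0
tool_pos: [0.397, 0.4171, 0.3746]
orientation: [0.52, 0.854, 0.002, 0.001]
force: [0.5, -0.5, -0.0]
gripper_width: 0.0852
finger_force: 0.0
```

Emit:
move_arm --pt "0.3 -1 0" --pt "0.3 -1 0" --pt "0.3 -1 0" --pt "0.3 -1 0" --pt "0.3 -1 0" --pt "0.3 -1 0" --turn '[-0.3,-0.3,-0.3,-0.3,-0.3,-0.3]'

```text
time: 2.6
tool_pos: [0.4524, 0.2197, 0.3715]
orientation: [0.703, 0.711, 0.0, -0.0]
force: [0.1, 0.5, -0.5]
gripper_width: 0.0851
finger_force: 0.0
```

```bash
cat > look.py <<'E'
import sys
from h import *
np.set_printoptions(precision=4,suppress=True)
s=readout.read_state(); P=eyes.camera_params("wrist"); im=eyes.capture("wrist")
print("t",s["time"],"tcp",s["tool_pos"],"q",s["orientation"],"j",s["joint_positions"],"F",s["force"],"w",s["gripper_width"])
name,z=sys.argv[1],None
cv2.imwrite(f"pics/{name}.png",cv2.resize(im,(800,600),interpolation=cv2.INTER_CUBIC)) if name!="-" else 0
import pickle; D=[]
for a in sys.argv[2:]:
    l,z=a.split(":")
    for p in pts("wrist",l):
        if p[2]>.25: print(l,np.round(p,2),onz("wrist",p[0],p[1],float(z),P)[:2])
E
python3 look.py w1 module0:0 pocket0:.004 bolt_left_grip:.034 bolt_right_grip:.034 carrier:0; python3 -c "
from h import *
P=eyes.camera_params('wrist');print(P['origin'],R.from_quat(P['rotation']).apply([0,0,-1]))"
```

```text
t 2.6 tcp [0.4524 0.2197 0.3715] q [ 0.703   0.7112  0.0004 -0.0002] j [-0.906   0.0831  0.4194  1.7963 -0.036   1.2689 -0.4657] F [ 0.1496  0.4995 -0.518 ] w 0.08510865753824248
module0 [244.58 208.59   0.84] [0.4305 0.0902]
module0 [184.01 120.31   0.75] [0.3244 0.2563]
module0 [243.3  121.38   0.69] [0.4286 0.2557]
module0 [242.79 285.31   0.64] [ 0.4264 -0.0871]
pocket0 [332.49 159.71   0.91] [0.5912 0.1897]
pocket0 [328.29 101.11   0.83] [0.5742 0.2916]
pocket0 [328.5  133.21   0.67] [0.5795 0.2374]
pocket0 [326.81 183.51   0.56] [0.5849 0.1442]
bolt_left_grip [337.    58.29   0.78] [0.5746 0.3553]
bolt_left_grip [306.48 334.12   0.61] [ 0.5638 -0.184 ]
bolt_left_grip [332.9  223.3    0.53] [0.5952 0.0766]
bolt_right_grip [328.81 223.41   0.46] [0.5876 0.0763]
bolt_right_grip [335.1   55.91   0.45] [0.5713 0.3586]
carrier [329.88 145.61   0.71] [0.585  0.2148]
[0.4495937  0.30420845 0.51313015] [ 0.0065607  -0.31800574 -0.94806609]
```

View w1.

View pics/w1.png

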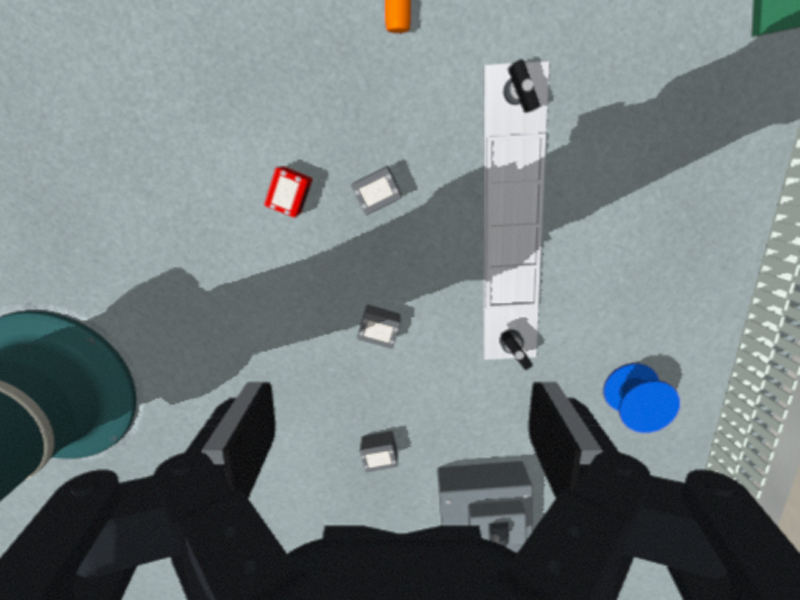

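Left of the carrier, w1 shows three grey modules at (377,190), (380,327) and (378,452). The red look-alike is at (288,192) and has to stay put. The carrier spans (485,65) to (545,358), with black wings at (525,85) and (515,347). I'll fit the known shapes to the masks.

```bash
cat > fit.py <<'E'
from h import *
from scipy.optimize import minimize
def corners(x,y,th,dx,dy,z0,z1):
    c=np.array([[a*dx/2,b*dy/2,z] for a in(-1,1) for b in(-1,1) for z in(z0,z1)])
    c[:,:2]=c[:,:2]@np.array([[np.cos(th),-np.sin(th)],[np.sin(th),np.cos(th)]]).T+[x,y]
    return c
def render(P,c,K=4):
    q=proj("",c,P)+0.5
    h=cv2.convexHull((q*K*16).astype(np.int32).reshape(-1,1,2))
    m=np.zeros((384*K,512*K),np.uint8); cv2.fillConvexPoly(m,h,255,shift=4)
    return cv2.resize(m,(512,384),interpolation=cv2.INTER_AREA)/255.
def fit(views,x0,y0,dims,ths):
    """views: [(P,mask)]; box dims (dx,dy,z0,z1); best over start angles"""
    def loss(p):
        L=0
        for P,m in views:
            r=render(P,corners(p[0]/100,p[1]/100,p[2],*dims)); L+=1-np.minimum(r,m).sum()/np.maximum(r,m).sum()
        return L/len(views)
    best=None
    for t in ths:
        s=np.array([x0*100,y0*100,t]); sim=np.array([s,s+[1,0,0],s+[0,1,0],s+[0,0,.3]])
        o=minimize(loss,s,method="Nelder-Mead",options=dict(initial_simplex=sim,maxiter=120,xatol=.01,fatol=1e-4))
        if best is None or o.fun<best[1]: best=((o.x[0]/100,o.x[1]/100,o.x[2]),o.fun)
        print("   th0 %.2f -> %s loss %.3f"%(t,np.round(o.x,3),o.fun))
    return best
MOD=(.044,.036,0,.032)
def modmasks(cam,P):
    out=[]
    for d in masks_of(cam,"module0"):
        m=d["pixels"]; v,u=np.nonzero(m)
        if len(u)<20: continue
        out.append((onz(cam,u.mean(),v.mean(),.02,P)[:2],m.astype(float),d["score"],len(u)))
    return out
E
python3 - <<'E'
from fit import *
P=eyes.camera_params("wrist"); im=eyes.capture("wrist")
ms=modmasks("wrist",P)
for c,m,s,n in ms:
    hsv=im[m>0].mean(0); print(np.round(c,3),round(s,2),n,"bgr",np.round(hsv))
    if s>.3 and hsv[2]<1.3*hsv[0]: print(fit([(P,m)],*c,MOD,[-.8,0,.8,1.57]))
for d in masks_of("wrist","carrier")[:1]:
    m=d["pixels"].astype(float); print("carrier",d["score"],m.sum(),d["box"]); print(fit([(P,m)],.584,.22,(.066,.336,0,.004),[.08]))
    cv2.imwrite("pics/cm.png",(m*255).astype(np.uint8))
E
```

```text
[0.425 0.257] 0.88 632 bgr [162. 163. 162.]
   th0 -0.80 -> [42.496 25.71  -0.861] loss 0.235
   th0 0.00 -> [42.518 25.725  0.466] loss 0.045
   th0 0.80 -> [42.512 25.713  0.453] loss 0.045
   th0 1.57 -> [42.534 25.753  2.296] loss 0.235
((np.float64(0.42518431949913604), np.float64(0.2572522942320814), np.float64(0.4659538824739501)), np.float64(0.04457867019765027))
[0.329 0.255] 0.57 693 bgr [103. 107. 197.]
[0.427 0.098] 0.56 501 bgr [132. 134. 133.]
   th0 -0.80 -> [42.7    9.777 -0.219] loss 0.155
   th0 0.00 -> [42.695  9.81  -0.223] loss 0.154
   th0 0.80 -> [42.696  9.736  1.082] loss 0.262
   th0 1.57 -> [42.766  9.835  1.586] loss 0.299
((np.float64(0.4269478450698995), np.float64(0.0981025483277444), np.float64(-0.2228722243919402)), np.float64(0.15404857226184476))
[ 0.427 -0.08 ] 0.55 508 bgr [123. 123. 122.]
   th0 -0.80 -> [42.738 -8.231  0.159] loss 0.099
   th0 0.00 -> [42.729 -8.188  0.168] loss 0.098
   th0 0.80 -> [42.718 -8.189  0.149] loss 0.097
   th0 1.57 -> [42.738 -8.3    1.933] loss 0.191
((np.float64(0.427184279805701), np.float64(-0.08189499319125701), np.float64(0.1494259662450353)), np.float64(0.09655114495269002))
carrier 0.89 7009.0 [0.6033, 0.1089, 0.6879, 0.6221]
   th0 0.08 -> [57.968 21.722  0.066] loss 0.037
((np.float64(0.5796769690288813), np.float64(0.2172187110107928), np.float64(0.06573894198012124)), np.float64(0.03705400152208904))
```

Emit:
move_arm --pt "0.59 0.1 -0.4" --pt "0.59 0.1 -0.4" --pt "0.59 0.1 -0.4" --pt "0.59 0.1 -0.4" --pt "0.59 0.1 -0.4" --turn '[0,0,0,0,0]'

```text
time: 3.55
tool_pos: [0.5699, 0.2409, 0.2896]
orientation: [0.702, 0.712, -0.002, -0.0]
force: [-0.1, 0.2, -0.1]
gripper_width: 0.0854
finger_force: 0.0
```

```bash
python3 look.py w2 pocket0:.004 bolt_left_grip:.034 bolt_right_grip:.034 carrier:0
python3 - <<'E'
from fit import *
P=eyes.camera_params("wrist"); im=eyes.capture("wrist")
V=[(P,d["pixels"].astype(float)) for d in masks_of("wrist","carrier")[:1]]
print(fit(V,.58,.217,(.066,.336,0,.004),[.07]))
for c in("scene","side"):
    eyes.capture(c)
    v=[(eyes.camera_params(c),d["pixels"].astype(float)) for d in masks_of(c,"carrier")[:1]]
    print(c,fit(v,.58,.217,(.066,.336,0,.004),[.07])); V+=v
ms=modmasks("wrist",P)
for c,m,s,n in ms:
    b=im[m>0].mean(0)
    if s>.3 and b[2]<1.3*b[0]: print(c,s,n,fit([(P,m)],*c,MOD,[0,.5]))
E
```

```text
t 3.55 tcp [0.5699 0.2409 0.2896] q [ 0.7021  0.7121 -0.0018 -0.0001] j [-0.797   0.3782  0.4531  1.6422 -0.1754  1.1653 -0.2877] F [-0.073   0.1591 -0.0576] w 0.0853947646147635
pocket0 [263.42 148.99   0.98] [0.5792 0.2433]
pocket0 [265.22 207.4    0.95] [0.5842 0.1481]
pocket0 [260.51 118.5    0.84] [0.574 0.288]
pocket0 [269.21 178.48   0.6 ] [0.5893 0.197 ]
bolt_left_grip [256.51  64.51   0.79] [0.5672 0.3578]
bolt_right_grip [268.9  256.2    0.94] [0.591  0.0763]
carrier [265.22 162.59   0.93] [0.5826 0.2214]
   th0 0.07 -> [57.984 21.733  0.066] loss 0.048
((np.float64(0.5798364465490253), np.float64(0.21732810532721963), np.float64(0.06588911792577881)), np.float64(0.04792285095437354))
   th0 0.07 -> [58.278 21.86   0.071] loss 0.045
scene ((np.float64(0.5827753187843184), np.float64(0.21860106197293191), np.float64(0.07137830161718028)), np.float64(0.04501989285432917))
   th0 0.07 -> [58.153 22.033  0.07 ] loss 0.095
side ((np.float64(0.5815296293703931), np.float64(0.2203319660793172), np.float64(0.07024063642324933)), np.float64(0.0947470019700396))
   th0 0.00 -> [42.708  9.807 -0.282] loss 0.224
   th0 0.50 -> [42.723  9.881 -0.277] loss 0.225
[0.42832445 0.10291984] 0.89 699 ((np.float64(0.4270846160915859), np.float64(0.09807412077690163), np.float64(-0.28178411824270866)), np.float64(0.2244277414161211))
   th0 0.00 -> [42.536 25.629  0.453] loss 0.093
   th0 0.50 -> [42.576 25.649  0.44 ] loss 0.094
[0.42570242 0.25649217] 0.7 898 ((np.float64(0.42535600051228306), np.float64(0.2562915820305717), np.float64(0.45316521473534793)), np.float64(0.09269826111177426))
```

View pics/w2.png

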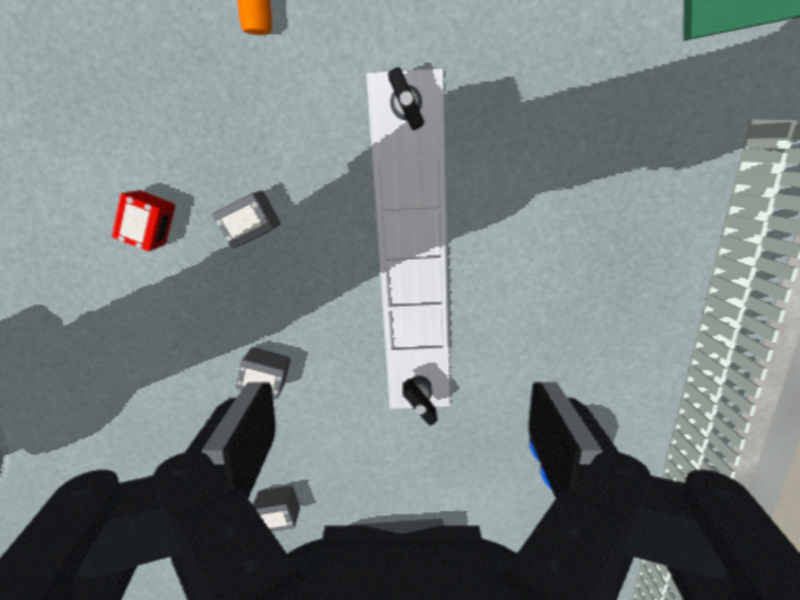

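w2 shows the carrier at (410,240) with bolts at (405,98) and (420,400). Module A is at (245,220), module B at (265,370), module C at (280,505), and the red one at (143,220). I'm going above module A at (0.425, 0.257), yaw 0.455.

Emit:
move_arm --pt "-0.72 0.08 -0.9" --pt "-0.72 0.08 -0.9" --pt "-0.72 0.08 -0.9" --pt "-0.72 0.08 -0.9" --pt "-0.72 0.08 -0.9" --pt "-0.72 0.08 -0.9" --pt "-0.72 0.08 -0.9" --pt "-0.72 0.08 -0.9" --turn '[0.28,0.28,0.28,0.28,0.28,0.28,0.28,0.28]'

```text
time: 4.95
tool_pos: [0.4284, 0.2575, 0.1128]
orientation: [0.53, 0.848, 0.002, 0.001]
force: [-0.1, 0.2, 0.0]
gripper_width: 0.0856
finger_force: 0.0
```

```bash
cat > near.py <<'E'
# fit the module nearest the TCP from the present wrist view; print shift from TCP in shares
from fit import *
import sys
s=readout.read_state(); P=eyes.camera_params("wrist"); im=eyes.capture("wrist"); p=s["tool_pos"]
if len(sys.argv)>1: cv2.imwrite(f"pics/{sys.argv[1]}.png",cv2.resize(im,(800,600),interpolation=cv2.INTER_CUBIC))
R0=R.from_quat(s["orientation"]).as_matrix(); az=np.arctan2(R0[1,1],R0[0,1])
ms=[m for m in modmasks("wrist",P) if m[2]>.25 and np.hypot(*(m[0]-p[:2]))<.07]
for c,m,sc,n in ms[:2]:
    b=im[m>0].mean(0); t=(az+np.pi/2)%np.pi-np.pi/2
    (x,y,th),l=fit([(P,m)],*c,MOD,[t])
    d=(th-az+np.pi/2)%np.pi-np.pi/2
    print("bgr",np.round(b),"mod",np.round([x,y,th],4),"loss",round(l,3),"shift shares",np.round([(x-p[0])/.2,(y-p[1])/.2],3),"turn share",round(d/(np.pi/2),3))
print("t",s["time"],"tcp",np.round(p,4),"az",round(az,3),"w",round(s["gripper_width"],4),"j",np.round(s["joint_positions"],2))
E
python3 near.py
```

```text
th0 0.45 -> [42.43  25.721  0.451] loss 0.084
bgr [126. 127. 126.] mod [0.4243 0.2572 0.4515] loss 0.084 shift shares [-0.021 -0.001] turn share -0.001
t 4.95 tcp [0.4284 0.2575 0.1128] az 0.453 w 0.0856 j [-0.85  0.39  0.29  2.08 -0.17  0.69  0.01]
```

Emit:
move_arm --pt "-0.01 0 -0.25" --pt "-0.01 0 -0.4" --pt "-0.01 0 -0.46" --pt "-0.01 0 -0.51" --pt "-0.01 0 -0.51" --pt "-0.01 0 -0.51" --turn '[0,0,0,0,0,0]'

```text
time: 5.65
tool_pos: [0.425, 0.2574, 0.0103]
orientation: [0.53, 0.848, 0.001, 0.0]
force: [0.0, -0.7, -0.8]
gripper_width: 0.0852
finger_force: 0.0
```

Emit:
move_arm --pt "0 0 0" --pt "0 0 0" --pt "0 0 0" --pt "0 0 0" --pt "0 0 0" --pt "0 0 0" --pt "0 0 0" --pt "0 0 0" --turn '[0,0,0,0,0,0,0,0]' --fingers 0

```text
time: 6.45
tool_pos: [0.4245, 0.2575, 0.0102]
orientation: [0.53, 0.848, 0.001, 0.0]
force: [-1.6, -1.1, 7.3]
gripper_width: 0.0427
finger_force: 61.3
```

Emit:
move_arm --pt "0 0 0.2" --pt "0 0 0.4" --pt "0.25 -0.02 0.4" --pt "0.5 -0.05 0.4" --pt "0.775 -0.073 0.4" --pt "0.775 -0.073 0.4" --pt "0.775 -0.073 0.4" --pt "0.775 -0.073 0.4" --pt "0.775 -0.073 0.4" --turn '[0,0,-0.1,-0.2,-0.246,-0.246,-0.246,-0.246,-0.246]'

```text
time: 7.35
tool_pos: [0.5771, 0.2431, 0.089]
orientation: [0.682, 0.731, -0.001, -0.001]
force: [-0.4, -0.1, -0.9]
gripper_width: 0.0426
finger_force: 61.7
```

```bash
python3 near.py w3
```

```text
th0 0.07 -> [57.288 19.87   0.688] loss 0.558
bgr [119. 120. 119.] mod [0.5729 0.1987 0.6881] loss 0.558 shift shares [-0.021 -0.222] turn share 0.394
t 7.35 tcp [0.5771 0.2431 0.089 ] az 0.069 w 0.0426 j [-0.73  0.62  0.38  1.78 -0.31  0.8  -0.13]
```

View pics/w3.png

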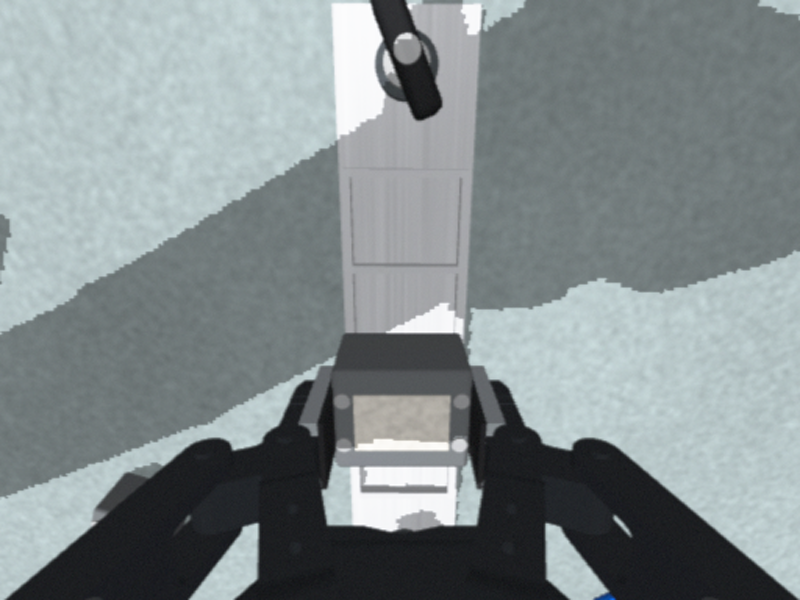

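w3 shows the module gripped squarely at (400,400) with the pocket walls at rows 168 and 265 above it, both parallel. I'll check my carrier pose against those wall lines.

```bash
cat > car.py <<'E'
import numpy as np
CX,CY,YAW=.581,.219,.067
def car(x,y,z=0):
    c,s=np.cos(YAW),np.sin(YAW); return np.array([CX+c*x-s*y,CY+s*x+c*y,z])
E
python3 - <<'E'
from h import *; from car import *
k=800/512
for n,p in dict(wall96_L=(-.027,.094,.01),wall96_R=(.027,.094,.01),wall48_L=(-.027,.050,.01),wall48_R=(.027,.05,.01),w48c=(0,.048,.01),edgeL=(-.033,.11,.004),edgeR=(.033,.11,.004),bolt=(0,.142,.047)).items():
    print(n,proj("wrist",car(*p))[0]*k)
E
```

```text
wall96_L [349.34451821 172.87253178]
wall96_R [461.73019122 173.17435588]
wall48_L [352.30112797 261.96579893]
wall48_R [457.80151401 262.22162299]
w48c [405.03873862 265.88377929]
edgeL [337.11776991 137.74530429]
edgeR [474.08496149 138.12721325]
bolt [407.25451553  43.19597978]
```

Emit:
move_arm --pt "0 0 -0.15" --pt "0 0 -0.25" --pt "0 0 -0.32" --pt "0 0 -0.35" --pt "0 0 -0.37" --pt "0 0 -0.37" --turn '[0,0,0,0,0,0]'

```text
time: 8.05
tool_pos: [0.5791, 0.2425, 0.0154]
orientation: [0.683, 0.731, 0.0, 0.0]
force: [0.9, -0.6, -1.2]
gripper_width: 0.0428
finger_force: 61.8
```

Emit:
move_arm --pt "0 0 0" --pt "0 0 0" --pt "0 0 0" --pt "0 0 0" --pt "0 0 0.1" --pt "0 0 0.3" --pt "0 0 0.5" --pt "0 0 0.5" --turn '[0,0,0,0,0,0,0,0]' --fingers 1

```text
time: 8.85
tool_pos: [0.5828, 0.2436, 0.1213]
orientation: [0.683, 0.731, 0.005, 0.002]
force: [0.5, 0.8, -0.1]
gripper_width: 0.0855
finger_force: 0.0
```

Emit:
move_arm --pt "-0.25 -0.25 0" --pt "-0.5 -0.5 0" --pt "-0.76 -0.72 0" --pt "-0.76 -0.72 0" --pt "-0.76 -0.72 0" --pt "-0.76 -0.72 0" --turn '[-0.1,-0.2,-0.2,-0.2,-0.2,-0.2]'

```text
time: 9.45
tool_pos: [0.426, 0.0976, 0.1154]
orientation: [0.789, 0.614, 0.0, -0.0]
force: [0.9, -0.0, -0.2]
gripper_width: 0.0856
finger_force: 0.0
```

```bash
python3 near.py w4; python3 look.py - module0:.004
```

```text
th0 -0.25 -> [42.612  9.647 -0.295] loss 0.087
bgr [156. 157. 156.] mod [ 0.4261  0.0965 -0.2951] loss 0.087 shift shares [ 0.001 -0.006] turn share -0.03
t 9.45 tcp [0.426  0.0976 0.1154] az -0.248 w 0.0856 j [-0.76  0.31  0.54  2.23 -0.26  0.66 -0.29]
t 9.55 tcp [0.4285 0.0994 0.1157] q [0.7884 0.6151 0.001  0.0004] j [-0.7655  0.3158  0.5371  2.2226 -0.2625  0.6599 -0.2874] F [-0.485  -0.3406 -1.0707] w 0.08496986859146431
module0 [91.6  37.09  0.76] [0.3313 0.2522]
module0 [292.81 333.08   0.73] [ 0.4258 -0.0797]
module0 [258.61 191.88   0.66] [0.4289 0.0934]
```

View pics/w4.png

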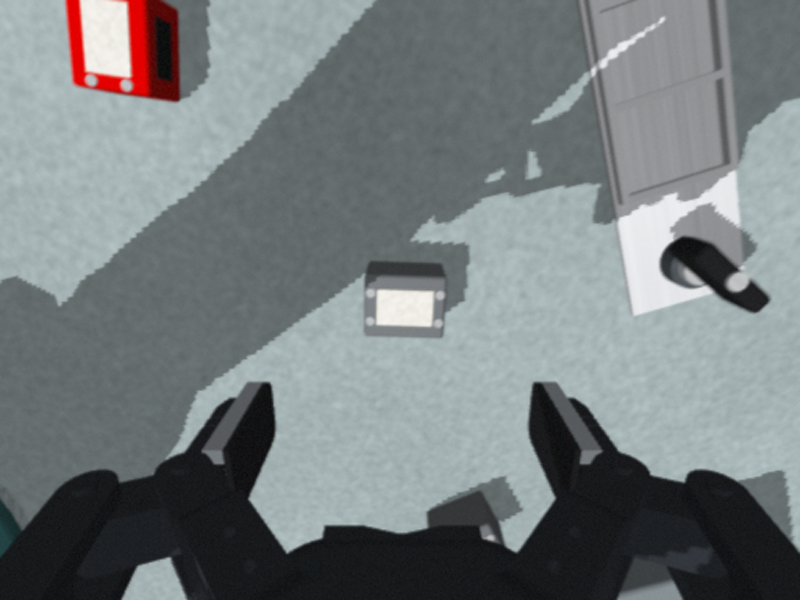

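w4 shows module B (grey) at (405,300), aligned between the fingers, and the red one at (125,50). The right wing is at (715,270). Next I go down and grip B.

Emit:
move_arm --pt "-0.005 -0.01 -0.2" --pt "-0.005 -0.01 -0.4" --pt "-0.005 -0.01 -0.48" --pt "-0.005 -0.01 -0.53" --pt "-0.005 -0.01 -0.53" --pt "-0.005 -0.01 -0.53" --pt "-0.005 -0.01 -0.53" --turn '[-0.02,-0.02,-0.02,-0.02,-0.02,-0.02,-0.02]'

```text
time: 10.35
tool_pos: [0.427, 0.0968, 0.0102]
orientation: [0.798, 0.602, 0.001, 0.0]
force: [0.2, 0.1, 0.5]
gripper_width: 0.0854
finger_force: 0.0
```

Emit:
move_arm --pt "0 0 0" --pt "0 0 0" --pt "0 0 0" --pt "0 0 0" --pt "0 0 0" --pt "0 0 0" --pt "0 0 0" --pt "0 0 0" --turn '[0,0,0,0,0,0,0,0]' --fingers 0

```text
time: 11.15
tool_pos: [0.4263, 0.0967, 0.01]
orientation: [0.798, 0.602, 0.001, -0.0]
force: [-2.0, -0.8, 9.1]
gripper_width: 0.0429
finger_force: 61.0
```

Emit:
move_arm --pt "0 0 0.2" --pt "0 0 0.4" --pt "0.25 0.15 0.4" --pt "0.5 0.3 0.4" --pt "0.78 0.49 0.4" --pt "0.78 0.49 0.4" --pt "0.78 0.49 0.4" --pt "0.78 0.49 0.4" --pt "0.78 0.49 0.4" --turn '[0,0,0.1,0.2,0.22,0.22,0.22,0.22,0.22]'

```text
time: 12.05
tool_pos: [0.5807, 0.1933, 0.0888]
orientation: [0.683, 0.73, -0.001, -0.0]
force: [-0.8, 1.1, -1.2]
gripper_width: 0.0422
finger_force: 67.1
```

Emit:
move_arm --pt "0 0 -0.15" --pt "0 0 -0.25" --pt "0 0 -0.32" --pt "0 0 -0.35" --pt "0 0 -0.37" --pt "0 0 -0.37" --turn '[0,0,0,0,0,0]'

```text
time: 12.65
tool_pos: [0.5821, 0.1943, 0.0155]
orientation: [0.683, 0.731, 0.0, 0.0]
force: [-0.2, -0.4, -0.2]
gripper_width: 0.0427
finger_force: 67.3
```

Emit:
move_arm --pt "0 0 0" --pt "0 0 0" --pt "0 0 0" --pt "0 0 0" --pt "0 0 0.1" --pt "0 0 0.3" --pt "0 0 0.5" --pt "-0.2 -0.25 0.5" --pt "-0.4 -0.5 0.5" --pt "-0.6 -0.75 0.5" --pt "-0.78 -1 0.5" --pt "-0.78 -1 0.5" --turn '[0,0,0,0,0,0,0,0,0.05,0.05,0.05,0.05]' --fingers 1

```text
time: 13.85
tool_pos: [0.427, -0.0039, 0.1156]
orientation: [0.653, 0.757, 0.0, 0.0]
force: [0.3, -1.1, -0.3]
gripper_width: 0.0855
finger_force: 0.0
```

Emit:
move_arm --pt "0 -0.2 0" --pt "0 -0.38 0" --pt "0 -0.38 0" --pt "0 -0.38 0" --pt "0 -0.38 0" --pt "0 -0.38 0" --turn '[0,0,0,0,0,0]'

```text
time: 14.45
tool_pos: [0.4283, -0.0774, 0.1152]
orientation: [0.653, 0.758, 0.0, -0.0]
force: [-1.2, 0.1, 0.8]
gripper_width: 0.0854
finger_force: 0.0
```

```bash
python3 near.py w5; python3 near.py
```

```text
th0 0.15 -> [42.514 -8.249  0.224] loss 0.048
bgr [137. 137. 136.] mod [ 0.4251 -0.0825  0.2244] loss 0.048 shift shares [-0.016 -0.025] turn share 0.048
t 14.45 tcp [ 0.4283 -0.0774  0.1152] az 0.149 w 0.0854 j [-0.33  0.31  0.5   2.23 -0.24  0.66  0.49]
   th0 0.15 -> [42.507 -8.283  0.219] loss 0.051
bgr [137. 138. 137.] mod [ 0.4251 -0.0828  0.219 ] loss 0.051 shift shares [-0.016 -0.026] turn share 0.045
t 14.55 tcp [ 0.4283 -0.0776  0.1152] az 0.148 w 0.0853 j [-0.33  0.31  0.5   2.23 -0.24  0.66  0.49]
```

View pics/w5.png

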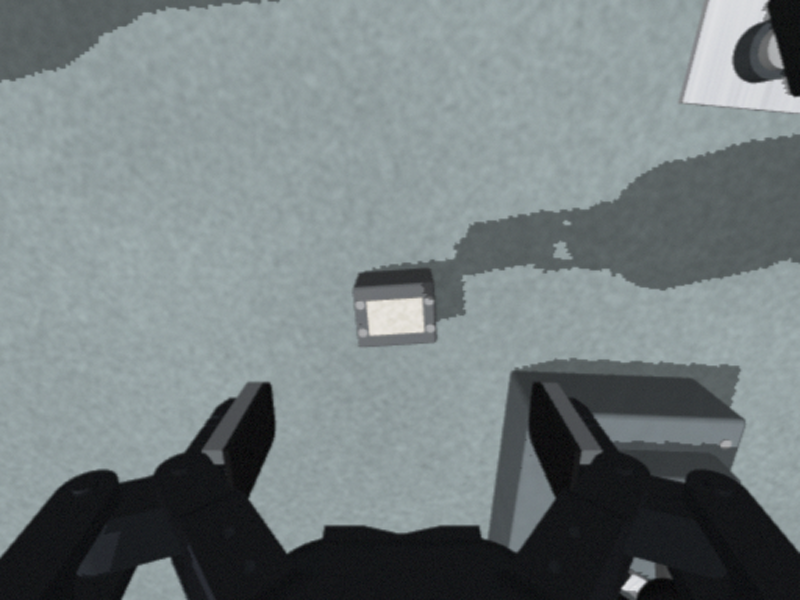

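w5 shows module C (grey) at (395,310), turned slightly from the fingers, with the supply unit's corner at (515,375), clear of the fingers.

Emit:
move_arm --pt "-0.016 -0.026 -0.1" --pt "-0.016 -0.026 -0.3" --pt "-0.016 -0.026 -0.44" --pt "-0.016 -0.026 -0.53" --pt "-0.016 -0.026 -0.53" --pt "-0.016 -0.026 -0.53" --pt "-0.016 -0.026 -0.53" --turn '[0.046,0.046,0.046,0.046,0.046,0.046,0.046]'

```text
time: 15.35
tool_pos: [0.4258, -0.0839, 0.0102]
orientation: [0.626, 0.78, 0.0, 0.001]
force: [-0.9, -0.0, -0.4]
gripper_width: 0.0856
finger_force: 0.0
```

Emit:
move_arm --pt "0 0 0" --pt "0 0 0" --pt "0 0 0" --pt "0 0 0" --pt "0 0 0" --pt "0 0 0" --pt "0 0 0" --pt "0 0 0" --turn '[0,0,0,0,0,0,0,0]' --fingers 0

```text
time: 16.15
tool_pos: [0.4255, -0.0838, 0.0101]
orientation: [0.626, 0.78, 0.001, 0.0]
force: [-1.9, 0.3, 10.2]
gripper_width: 0.0432
finger_force: 60.9
```

Emit:
move_arm --pt "0 0 0.2" --pt "0 0 0.4" --pt "0.2 0.25 0.4" --pt "0.4 0.5 0.4" --pt "0.6 0.75 0.4" --pt "0.7 1 0.4" --pt "0.7 1 0.4" --turn '[0,0,-0.09,-0.096,-0.096,-0.096,-0.096]'

```text
time: 16.85
tool_pos: [0.5658, 0.1187, 0.0894]
orientation: [0.682, 0.731, 0.0, -0.0]
force: [0.1, -0.4, -1.0]
gripper_width: 0.0428
finger_force: 62.1
```

Emit:
move_arm --pt "0.1 0.15 0" --pt "0.1 0.15 0" --pt "0.1 0.15 0" --pt "0.1 0.15 0" --pt "0.1 0.15 0" --turn '[0,0,0,0,0]'

```text
time: 17.35
tool_pos: [0.5845, 0.1445, 0.0894]
orientation: [0.684, 0.73, -0.0, -0.0]
force: [0.1, 0.0, -1.1]
gripper_width: 0.0429
finger_force: 61.9
```

Emit:
move_arm --pt "0 0 -0.15" --pt "0 0 -0.25" --pt "0 0 -0.32" --pt "0 0 -0.35" --pt "0 0 -0.37" --pt "0 0 -0.37" --turn '[0,0,0,0,0,0]'

```text
time: 17.95
tool_pos: [0.5853, 0.1459, 0.0155]
orientation: [0.683, 0.73, 0.0, 0.0]
force: [-0.3, -0.3, -0.6]
gripper_width: 0.0426
finger_force: 62.0
```

Emit:
move_arm --pt "0 0 0" --pt "0 0 0" --pt "0 0 0" --pt "0 0 0" --pt "0 0 0.1" --pt "0 0 0.3" --pt "0 0 0.5" --pt "0 0.2 0.75" --pt "0 0.35 0.95" --pt "0 0.35 0.95" --pt "0 0.35 0.95" --pt "0 0.35 0.95" --turn '[0,0,0,0,0,0,0,0,0,0,0,0]' --fingers 1

```text
time: 19.15
tool_pos: [0.5843, 0.2149, 0.2041]
orientation: [0.683, 0.73, -0.001, -0.0]
force: [-0.7, -0.6, -0.5]
gripper_width: 0.0853
finger_force: 0.0
```

```bash
python3 look.py w6 module0:.004 bolt_left_grip:.034 bolt_right_grip:.034
python3 - <<'E'
from fit import *
P=eyes.camera_params("wrist"); im=eyes.capture("wrist")
for l in("bolt_left","bolt_right"):
    for d in masks_of("wrist",l)[:3]:
        m=d["pixels"]; v,u=np.nonzero(m); print(l,round(d["score"],2),len(u),u.mean().round(1),v.mean().round(1))
E
```

```text
t 19.15 tcp [0.5843 0.2149 0.2041] q [ 0.683   0.7304 -0.0011 -0.0001] j [-0.802   0.4822  0.5345  1.7259 -0.2812  1.0127 -0.0996] F [-0.6579 -0.6468 -0.516 ] w 0.08526187246891462
module0 [ 43.72 116.58   0.97] [0.332  0.2543]
module0 [254.21 139.81   0.69] [0.5789 0.2439]
module0 [255.39 181.09   0.64] [0.5837 0.1925]
module0 [252.21  97.88   0.46] [0.5735 0.2915]
bolt_left_grip [252.21  24.69   0.9 ] [0.5697 0.3592]
bolt_right_grip [257.08 273.79   0.87] [0.5936 0.0777]
bolt_left 0.95 821 252.7 24.9
bolt_right 0.92 573 254.1 274.1
bolt_right 0.2 11334 253.5 117.9
```

View pics/w6.png

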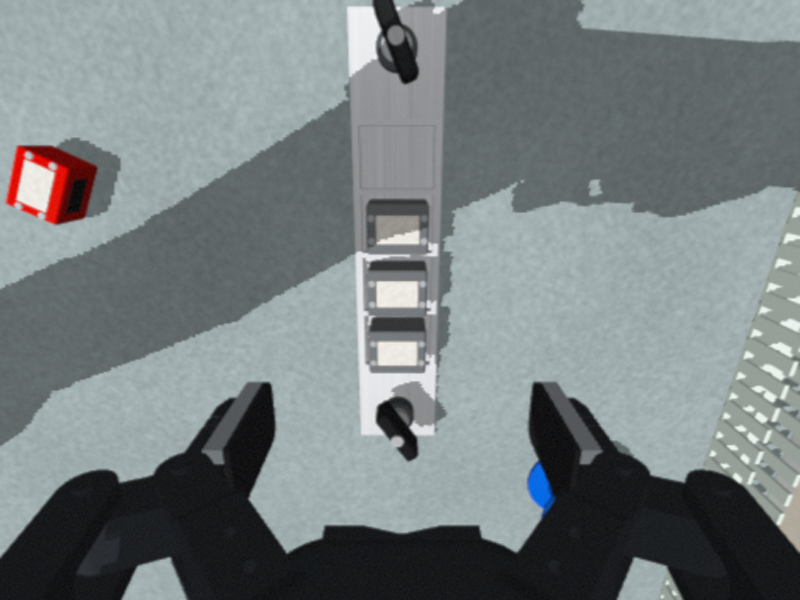

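w6 shows all three modules seated in pockets at (397,225), (397,288) and (397,345), with the left wing at (395,40) and the right wing at (397,430). Now I'll get the wing angles.

```bash
cat > wing.py <<'E'
from fit import *; from car import *; import sys
s=readout.read_state(); P=eyes.camera_params("wrist"); im=eyes.capture("wrist"); g=im.max(2)
R0=R.from_quat(s["orientation"]).as_matrix(); az=np.arctan2(R0[1,1],R0[0,1])
print("t",s["time"],"tcp",np.round(s["tool_pos"],4),"az",round(az,3),"j7",round(s["joint_positions"][6],3))
for n,y in(("L",.142),("R",-.142)):
    if n not in sys.argv[1]: continue
    c=car(0,y); ctr=proj("",[c[0],c[1],.034],P)[0]
    yy,xx=np.mgrid[:384,:512]; scale=P["fx"]*.03/(P["origin"][2]-.034)
    m=((g<55)&(np.hypot(xx-ctr[0],yy-ctr[1])<1.25*scale)).astype(float)
    def loss(t,dx=0,dy=0):
        r=render(P,corners(c[0]+dx,c[1]+dy,t,.048,.012,.021,.047)); return 1-np.minimum(r,m).sum()/np.maximum(r,m).sum()
    ts=np.arange(0,np.pi,.03); L=[loss(t) for t in ts]; i=int(np.argmin(L))
    o=minimize(lambda p:loss(p[0],p[1]/100,p[2]/100),[ts[i],0,0],method="Nelder-Mead",options=dict(initial_simplex=[[ts[i],0,0],[ts[i]+.1,0,0],[ts[i],.3,0],[ts[i],0,.3]]))
    print(n,"axis",np.round(c[:2],4),"px",m.sum(),"wing yaw",np.round(o.x,3),"loss",round(o.fun,3))
E
python3 wing.py LR
```

```text
t 19.5 tcp [0.5848 0.2152 0.2045] az 0.067 j7 -0.1
L axis [0.5715 0.3607] px 579.0 wing yaw [ 1.988 -0.106 -0.061] loss 0.303
R axis [0.5905 0.0773] px 488.0 wing yaw [ 2.085 -0.025 -0.098] loss 0.369
```

Emit:
move_arm --pt "-0.02 0.2 -0.1" --pt "-0.04 0.4 -0.2" --pt "-0.07 0.6 -0.3" --pt "-0.07 0.725 -0.42" --pt "-0.07 0.725 -0.42" --pt "-0.07 0.725 -0.42" --pt "-0.07 0.725 -0.42" --pt "-0.07 0.725 -0.42" --turn '[0.08,0.16,0.225,0.225,0.225,0.225,0.225,0.225]' --fingers 0.5

```text
time: 20.35
tool_pos: [0.5724, 0.3596, 0.1227]
orientation: [0.545, 0.839, 0.001, 0.001]
force: [-0.3, -0.1, -0.1]
gripper_width: 0.0426
finger_force: 0.0
```

```bash
python3 wing.py L; python3 look.py w7 bolt_left_grip:.034
```

```text
t 20.35 tcp [0.5724 0.3596 0.1227] az 0.418 j7 0.036
L axis [0.5715 0.3607] px 662.0 wing yaw [ 2.049 -0.06  -0.192] loss 0.334
t 20.4 tcp [0.5722 0.3598 0.1226] q [0.5447 0.8387 0.0007 0.0006] j [-0.8822  0.6451  0.3912  1.6373 -0.2927  0.9157  0.0362] F [ 0.3952 -0.6328  0.2684] w 0.042575681328668014
bolt_left_grip [254.72 193.19   0.92] [0.5701 0.3599]
```

View pics/w7.png

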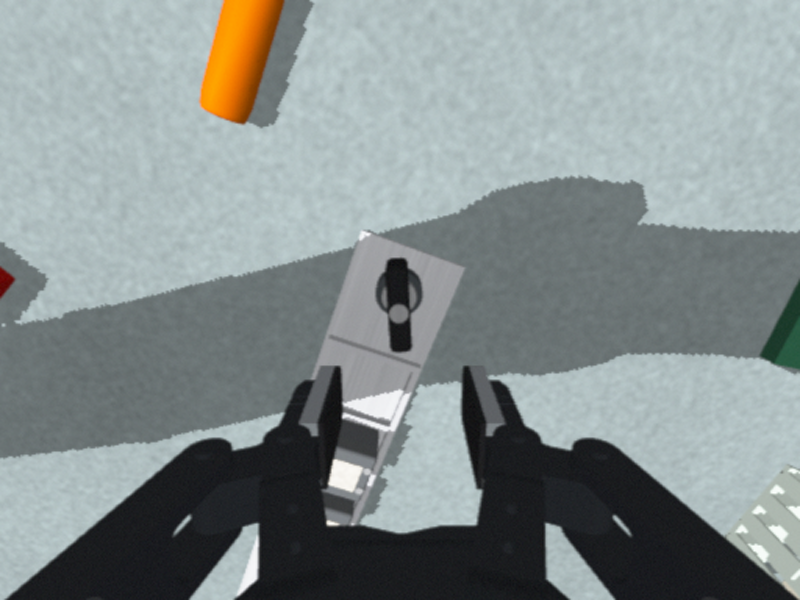

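w7 shows the left wing at (398,305), upright between the fingers to within about 3°. Next I descend and grip it.

Emit:
move_arm --pt "-0.005 0.003 -0.2" --pt "-0.005 0.003 -0.4" --pt "-0.005 0.003 -0.47" --pt "-0.005 0.003 -0.505" --pt "-0.005 0.003 -0.505" --pt "-0.005 0.003 -0.505" --turn '[0.03,0.03,0.03,0.03,0.03,0.03]'

```text
time: 21.1
tool_pos: [0.5713, 0.3623, 0.0221]
orientation: [0.524, 0.852, 0.001, 0.001]
force: [0.9, -0.4, 0.6]
gripper_width: 0.0428
finger_force: 0.0
```

Emit:
move_arm --pt "0 0 0" --pt "0 0 0" --pt "0 0 0" --pt "0 0 0" --pt "0 0 0" --pt "0 0 0" --turn '[0,0,0,0,0,0]' --fingers 0

```text
time: 21.7
tool_pos: [0.5697, 0.3619, 0.0224]
orientation: [0.524, 0.852, 0.0, -0.0]
force: [-4.4, -2.2, 9.6]
gripper_width: 0.0114
finger_force: 76.2
```

Emit:
move_arm --pt "0 0 0" --pt "0 0 0" --pt "0 0 0" --pt "0 0 0" --pt "0 0 0" --pt "0 0 0" --pt "0 0 0" --pt "0 0 0" --pt "0 0 0" --turn '[-0.06,-0.12,-0.18,-0.24,-0.3,-0.36,-0.4,-0.4,-0.4]'

```text
time: 22.6
tool_pos: [0.5716, 0.3621, 0.0224]
orientation: [0.761, 0.648, 0.002, 0.001]
force: [-0.6, -1.1, 5.8]
gripper_width: 0.0108
finger_force: 75.7
```

Emit:
move_arm --pt "0 0 0" --pt "0 0 0" --pt "0 0 0" --pt "0 0 0" --pt "0 0 0" --pt "0 0 0" --pt "0 0 0" --pt "0 0 0" --pt "0 0 0" --turn '[-0.06,-0.12,-0.18,-0.24,-0.3,-0.36,-0.4,-0.4,-0.4]'

```text
time: 23.5
tool_pos: [0.5732, 0.3612, 0.0224]
orientation: [0.924, 0.382, 0.003, 0.001]
force: [4.4, -3.3, 4.7]
gripper_width: 0.011
finger_force: 74.8
```

```bash
cat > st.py <<'E'
from h import *
s=readout.read_state();r=R.from_quat(s["orientation"]).as_matrix();print("az %.3f"%np.arctan2(r[1,1],r[0,1]),"T",np.round(s["wrist_torque"],2),"F",np.round(s["force"],1),"w %.4f"%s["gripper_width"],"j",np.round(s["joint_positions"],2),"tcp",np.round(s["tool_pos"],4),"t",s["time"])
E
python3 st.py
```

```text
az -0.788 T [-0.65 -1.02 -0.05] F [ 4.4 -3.3  4.7] w 0.0110 j [-1.04  0.85  0.64  1.68 -0.64  0.83 -0.91] tcp [0.5732 0.3612 0.0224] t 23.5
```

Emit:
move_arm --pt "0 0 0" --pt "0 0 0" --pt "0 0 0" --pt "0 0 0" --pt "0 0 0" --pt "0 0 0" --pt "0 0 0" --turn '[-0.05,-0.1,-0.15,-0.2,-0.25,-0.3,-0.3]'

```text
time: 24.2
tool_pos: [0.5735, 0.3608, 0.0228]
orientation: [0.986, 0.166, 0.003, 0.004]
force: [6.8, -6.6, 7.7]
gripper_width: 0.011
finger_force: 220.5
```

```bash
python3 st.py
```

```text
az -1.238 T [-1.45 -1.18  6.13] F [ 6.8 -6.6  7.7] w 0.0110 j [-1.11  0.89  0.74  1.68 -0.74  0.87 -1.29] tcp [0.5735 0.3608 0.0228] t 24.2
```

Emit:
move_arm --pt "0 0 0" --pt "0 0 0" --pt "0 0 0" --pt "0 0 0" --pt "0 0 0" --pt "0 0 0" --turn '[-0.05,-0.1,-0.15,-0.2,-0.2,-0.2]'

```text
time: 24.8
tool_pos: [0.5735, 0.3607, 0.0231]
orientation: [1.0, 0.025, 0.005, 0.007]
force: [7.5, -10.5, 9.7]
gripper_width: 0.011
finger_force: 506.2
```

```bash
python3 st.py
```

```text
az -1.521 T [-2.41 -1.39 14.54] F [  7.5 -10.5   9.7] w 0.0110 j [-1.15  0.92  0.81  1.68 -0.79  0.9  -1.54] tcp [0.5735 0.3607 0.0231] t 24.8
```

The left bolt met its stop: torque rose about linearly, starting from az ≈ -1.03. I'm backing the command off to just past that point, then releasing.

Emit:
move_arm --pt "0 0 0" --pt "0 0 0" --pt "0 0 0" --pt "0 0 0" --pt "0 0 0" --pt "0 0 0" --pt "0 0 0" --turn '[0.06,0.12,0.18,0.24,0.27,0.27,0.27]'

```text
time: 25.5
tool_pos: [0.5735, 0.3608, 0.0227]
orientation: [0.976, 0.216, 0.003, 0.002]
force: [6.6, -4.5, 4.9]
gripper_width: 0.0108
finger_force: 147.4
```

```bash
python3 st.py
```

```text
az -1.135 T [-1.15 -1.11  3.82] F [ 6.6 -4.5  4.9] w 0.0108 j [-1.09  0.88  0.72  1.68 -0.72  0.86 -1.2 ] tcp [0.5735 0.3608 0.0227] t 25.5
```

Emit:
move_arm --pt "0 0 0" --pt "0 0 0" --pt "0 0 0" --pt "0 0 0" --pt "0 0 0.2" --pt "0 0 0.4" --pt "0 0 0.5" --pt "0 0 0.5" --pt "0 0 0.5" --turn '[0,0,0,0,0,0,0,0,0]' --fingers 0.5

```text
time: 26.4
tool_pos: [0.5692, 0.362, 0.1198]
orientation: [0.978, 0.209, -0.001, -0.0]
force: [-0.5, -0.6, -1.1]
gripper_width: 0.0423
finger_force: 0.0
```

```bash
python3 wing.py L; python3 st.py
```

```text
t 26.4 tcp [0.5692 0.362  0.1198] az -1.149 j7 -1.276
L axis [0.5715 0.3607] px 601.0 wing yaw [ 0.564  0.007 -0.121] loss 0.411
az -1.149 T [-0.04  0.01  0.01] F [0.5 0.1 0.3] w 0.0430 j [-1.15  0.76  0.81  1.66 -0.63  1.01 -1.28] tcp [0.5688 0.3617 0.1189] t 26.45
```

Emit:
move_arm --pt "0.02 -0.2 0" --pt "0.04 -0.4 0" --pt "0.06 -0.6 0" --pt "0.06 -0.8 0" --pt "0.06 -0.8 0" --pt "0.06 -0.8 0" --pt "0.06 -0.8 0" --turn '[0.08,0.17,0.25,0.34,0.42,0.5,0.5]'

```text
time: 27.15
tool_pos: [0.581, 0.2012, 0.1188]
orientation: [0.824, 0.567, -0.001, -0.001]
force: [-0.0, -1.0, 0.1]
gripper_width: 0.043
finger_force: 0.0
```

Emit:
move_arm --pt "0.02 -0.2 0" --pt "0.04 -0.4 0" --pt "0.05 -0.62 0" --pt "0.05 -0.62 0" --pt "0.05 -0.62 0" --pt "0.05 -0.62 0" --pt "0.05 -0.62 0" --pt "0.05 -0.62 0" --turn '[0.08,0.17,0.25,0.34,0.42,0.5,0.556,0.556]'

```text
time: 27.95
tool_pos: [0.5913, 0.078, 0.1192]
orientation: [0.507, 0.862, -0.001, -0.001]
force: [0.5, 0.3, 0.1]
gripper_width: 0.0425
finger_force: 0.0
```

```bash
python3 wing.py R; python3 look.py w8 bolt_right_grip:.034; python3 st.py
```

```text
t 27.95 tcp [0.5913 0.078  0.1192] az 0.507 j7 0.571
R axis [0.5905 0.0773] px 759.0 wing yaw [ 2.183  0.012 -0.27 ] loss 0.375
t 28.0 tcp [0.5914 0.0779 0.1193] q [ 0.5078  0.8615 -0.0005 -0.0007] j [-0.51    0.5364  0.426   1.8459 -0.2922  0.823   0.5695] F [-0.1073  0.1756  0.2921] w 0.04286069982213006
bolt_right_grip [255.69 196.49   0.6 ] [0.5906 0.0766]
az 0.506 T [-0.    0.02 -0.02] F [-0.6  0.2 -0.6] w 0.0427 j [-0.51  0.54  0.43  1.85 -0.29  0.82  0.57] tcp [0.5916 0.0779 0.1196] t 28.1
```

View pics/w8.png

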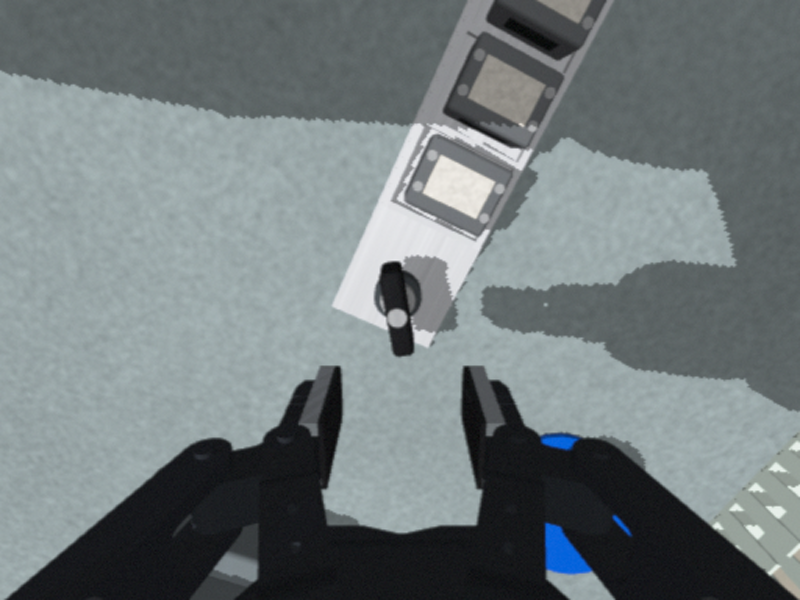

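w8 shows the right wing at (397,310), about 5° off the fingers, with the modules seated above it. Next: align, grip and turn.

Emit:
move_arm --pt "-0.004 -0.002 -0.2" --pt "-0.004 -0.002 -0.38" --pt "-0.004 -0.002 -0.45" --pt "-0.004 -0.002 -0.485" --pt "-0.004 -0.002 -0.485" --pt "-0.004 -0.002 -0.485" --turn '[0.055,0.055,0.055,0.055,0.055,0.055]'

```text
time: 28.7
tool_pos: [0.5923, 0.0774, 0.0245]
orientation: [0.469, 0.883, 0.001, 0.001]
force: [-0.4, -0.1, 0.9]
gripper_width: 0.0428
finger_force: 0.0
```

Emit:
move_arm --pt "0 0 0" --pt "0 0 0" --pt "0 0 0" --pt "0 0 0" --pt "0 0 0" --pt "0 0 0" --turn '[0,0,0,0,0,0]' --fingers 0

```text
time: 29.3
tool_pos: [0.5895, 0.0762, 0.0244]
orientation: [0.469, 0.883, -0.001, -0.001]
force: [-7.1, -3.0, 9.2]
gripper_width: 0.0108
finger_force: 59.5
```

Emit:
move_arm --pt "0 0 0" --pt "0 0 0" --pt "0 0 0" --pt "0 0 0" --pt "0 0 0" --pt "0 0 0" --pt "0 0 0" --pt "0 0 0" --turn '[-0.06,-0.12,-0.18,-0.24,-0.3,-0.35,-0.35,-0.35]'

```text
time: 30.1
tool_pos: [0.5899, 0.0763, 0.0244]
orientation: [0.691, 0.723, -0.001, -0.001]
force: [-6.9, -2.9, 9.4]
gripper_width: 0.0107
finger_force: 59.5
```

```bash
python3 st.py
```

```text
az 0.045 T [-0.56  1.25 -0.04] F [-6.9 -2.9  9.4] w 0.0107 j [-0.54  0.7   0.48  1.88 -0.49  0.68  0.28] tcp [0.5899 0.0763 0.0244] t 30.1
```

Emit:
move_arm --pt "0 0 0" --pt "0 0 0" --pt "0 0 0" --pt "0 0 0" --pt "0 0 0" --pt "0 0 0" --pt "0 0 0" --turn '[-0.06,-0.12,-0.18,-0.24,-0.3,-0.3,-0.3]'

```text
time: 30.8
tool_pos: [0.5901, 0.0763, 0.0244]
orientation: [0.841, 0.541, -0.001, -0.0]
force: [-5.4, -4.0, 8.4]
gripper_width: 0.0108
finger_force: 59.5
```

```bash
python3 st.py
```

```text
az -0.426 T [-0.55  1.19 -0.06] F [-5.4 -4.   8.4] w 0.0108 j [-0.63  0.73  0.6   1.89 -0.61  0.71 -0.1 ] tcp [0.5901 0.0763 0.0244] t 30.8
```

Emit:
move_arm --pt "0 0 0" --pt "0 0 0" --pt "0 0 0" --pt "0 0 0" --pt "0 0 0" --turn '[-0.06,-0.12,-0.15,-0.15,-0.15]'

```text
time: 31.3
tool_pos: [0.5902, 0.0761, 0.0244]
orientation: [0.899, 0.439, -0.001, -0.0]
force: [-5.7, -3.0, 7.7]
gripper_width: 0.011
finger_force: 59.5
```

```bash
python3 st.py
```

```text
az -0.662 T [-0.64  1.1  -0.05] F [-5.7 -3.   7.7] w 0.0110 j [-0.67  0.75  0.65  1.89 -0.67  0.73 -0.29] tcp [0.5902 0.0761 0.0244] t 31.3
```

Emit:
move_arm --pt "0 0 0" --pt "0 0 0" --pt "0 0 0" --pt "0 0 0" --pt "0 0 0" --pt "0 0 0" --turn '[-0.06,-0.12,-0.18,-0.2,-0.2,-0.2]'

```text
time: 31.9
tool_pos: [0.5904, 0.076, 0.0244]
orientation: [0.956, 0.294, -0.001, 0.0]
force: [-5.3, -3.4, 8.2]
gripper_width: 0.0108
finger_force: 59.6
```

```bash
python3 st.py
```

```text
az -0.974 T [-0.73  1.08  0.41] F [-5.3 -3.4  8.2] w 0.0108 j [-0.72  0.78  0.73  1.89 -0.74  0.76 -0.54] tcp [0.5904 0.076  0.0244] t 31.9
```

Emit:
move_arm --pt "0 0 0" --pt "0 0 0" --pt "0 0 0" --pt "0 0 0" --pt "0 0 0" --turn '[-0.06,-0.12,-0.15,-0.15,-0.15]'

```text
time: 32.4
tool_pos: [0.5904, 0.0761, 0.0247]
orientation: [0.982, 0.188, -0.002, 0.002]
force: [-6.1, -6.3, 10.5]
gripper_width: 0.011
finger_force: 175.2
```

```bash
python3 st.py
```

```text
az -1.193 T [-1.26  1.26  4.79] F [-6.1 -6.3 10.5] w 0.0110 j [-0.75  0.8   0.78  1.89 -0.78  0.79 -0.73] tcp [0.5904 0.0761 0.0247] t 32.4
```

Stop reached at az ≈ -0.96, with torque rising to 4.8 N·m. I'm easing back a little and releasing.

Emit:
move_arm --pt "0 0 0" --pt "0 0 0" --pt "0 0 0" --turn '[0.06,0.09,0.09]'

```text
time: 32.7
tool_pos: [0.5904, 0.0761, 0.0245]
orientation: [0.968, 0.252, -0.001, 0.001]
force: [-5.9, -4.5, 7.0]
gripper_width: 0.0108
finger_force: 93.2
```

Emit:
move_arm --pt "0 0 0" --pt "0 0 0" --pt "0 0 0" --pt "0 0 0" --pt "0 0 0.2" --pt "0 0 0.4" --pt "0 0 0.7" --pt "0 0 0.9" --pt "0 0 0.9" --turn '[0,0,0,0,0,0,0,0,0]' --fingers 0.5

```text
time: 33.6
tool_pos: [0.5952, 0.0769, 0.2099]
orientation: [0.969, 0.248, 0.006, 0.0]
force: [-1.1, -0.3, -0.5]
gripper_width: 0.0428
finger_force: 0.0
```

```bash
python3 wing.py R; python3 st.py
```

```text
t 33.6 tcp [0.5952 0.0769 0.2099] az -1.07 j7 -0.789
R axis [0.5905 0.0773] px 303.0 wing yaw [ 0.553 -0.139 -0.154] loss 0.433
az -1.070 T [-0.02  0.02  0.06] F [ 0.   0.3 -0.6] w 0.0426 j [-0.89  0.55  0.97  1.81 -0.53  1.06 -0.79] tcp [0.5932 0.0775 0.2067] t 33.65
```

Both wings ended at the same yaw, about 0.56, so both are home. I'm moving on to the adjuster.

Emit:
move_arm --pt "0 -0.2 0.1" --pt "0 -0.4 0.3" --pt "0 -0.6 0.4" --pt "0 -0.8 0.4" --pt "0 -0.85 0.4" --pt "0 -0.85 0.4" --pt "0 -0.85 0.4" --pt "0 -0.85 0.4" --pt "0 -0.85 0.4" --turn '[0.08,0.17,0.25,0.34,0.42,0.51,0.6,0.68,0.7]'

```text
time: 34.55
tool_pos: [0.5906, -0.0924, 0.2821]
orientation: [0.696, 0.718, -0.0, -0.001]
force: [-0.1, 0.4, 0.2]
gripper_width: 0.0426
finger_force: 0.0
```

Emit:
move_arm --pt "-0.02 -0.2 0" --pt "-0.04 -0.4 0" --pt "-0.06 -0.6 0" --pt "-0.06 -0.83 0" --pt "-0.06 -0.83 0" --pt "-0.06 -0.83 0" --pt "-0.06 -0.83 0" --pt "-0.06 -0.83 0" --pt "-0.06 -0.83 0" --pt "-0.06 -0.83 0" --turn '[0.08,0.17,0.25,0.34,0.42,0.51,0.6,0.68,0.74,0.74]'

```text
time: 35.55
tool_pos: [0.5789, -0.2584, 0.2824]
orientation: [0.189, 0.982, 0.0, -0.001]
force: [0.2, 0.2, 0.5]
gripper_width: 0.0429
finger_force: 0.0
```

```bash
python3 st.py; python3 look.py w9 adjuster_grip:.077 pointer_tip:.06 index_mark:.06 power_tip:.125 supply:0
python3 - <<'E'
from fit import *
for c in("wrist","scene","side"):
    P=eyes.camera_params(c); im=eyes.capture(c)
    for l in ("supply",):
        for d in masks_of(c,l)[:1]:
            m=d["pixels"].astype(float); print(c,d["score"],m.sum(),fit([(P,m)],.578,-.213,(.12,.21,0,.05),[.05]))
E
```

```text
az 1.191 T [-0.05 -0.01  0.04] F [0.2 0.2 0.5] w 0.0429 j [-0.03  0.42  0.54  1.62 -0.23  1.17  1.75] tcp [ 0.5789 -0.2584  0.2824] t 35.55
t 35.55 tcp [ 0.5789 -0.2584  0.2824] q [ 0.1888  0.982   0.0003 -0.0007] j [-0.0292  0.4226  0.5402  1.6175 -0.2317  1.1674  1.7547] F [0.2231 0.1619 0.473 ] w 0.04287928185249071
adjuster_grip [253.7  162.2    0.97] [ 0.5761 -0.2616]
pointer_tip [254.82 140.31   0.9 ] [ 0.5537 -0.2512]
index_mark [275.   159.9    0.72] [ 0.5871 -0.2363]
   th0 0.05 -> [ 57.486 -21.93    0.108] loss 0.127
wrist 0.97 12969.0 ((np.float64(0.5748645599898887), np.float64(-0.21929656119931493), np.float64(0.10758568483332834)), np.float64(0.12742120551501868))
   th0 0.05 -> [ 5.78e+01 -2.13e+01  5.00e-02] loss 1.000
scene 0.69 242.0 ((np.float64(0.578), np.float64(-0.213), np.float64(0.05)), np.float64(1.0))
   th0 0.05 -> [ 57.541 -21.648   0.112] loss 0.128
side 0.78 2997.0 ((np.float64(0.5754122308657486), np.float64(-0.21647942804569398), np.float64(0.11220364466679864)), np.float64(0.12767380932294725))
```

View pics/w9.png

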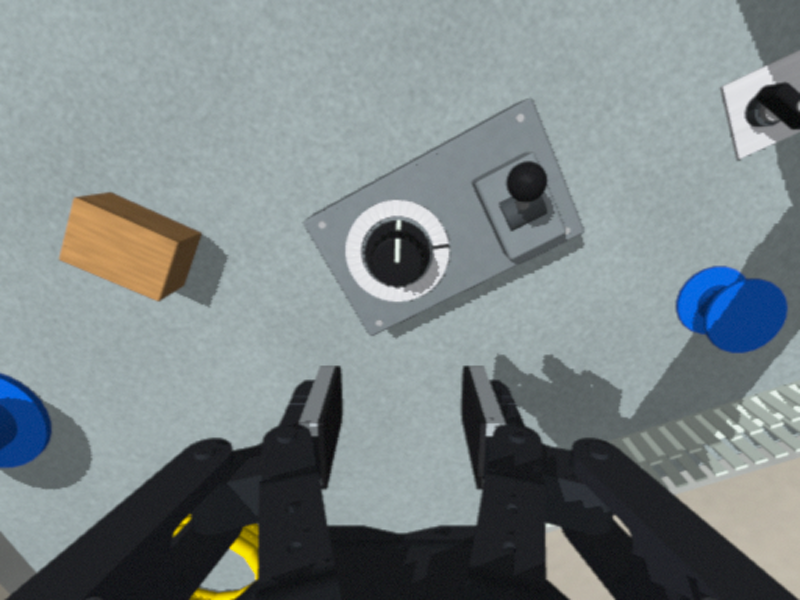

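w9 shows the knob at (397,252), its white pointer up at (399,225), the dark index mark to the right at (441,247), and the lever ball at (527,182). I'm putting the camera straight above the knob for an exact angle.

Emit:
move_arm --pt "0.2 -0.08 -0.1" --pt "0.39 -0.155 -0.3" --pt "0.39 -0.155 -0.5" --pt "0.39 -0.155 -0.6" --pt "0.39 -0.155 -0.6" --pt "0.39 -0.155 -0.6" --pt "0.39 -0.155 -0.6" --turn '[0,0,0,0,0,0,0]'

```text
time: 36.85
tool_pos: [0.6582, -0.2904, 0.1658]
orientation: [0.188, 0.982, -0.0, 0.002]
force: [0.0, 0.7, -0.1]
gripper_width: 0.0425
finger_force: 0.0
```

```bash
cat > knob.py <<'E'
from fit import *; import sys
from scipy.optimize import least_squares
s=readout.read_state(); P=eyes.camera_params("wrist"); im=eyes.capture("wrist")
if len(sys.argv)>1: np.savez(f"{sys.argv[1]}.npz",im=im,**{k:P[k] for k in P})
for l,z in(("adjuster_grip",.077),("pointer_tip",.06),("index_mark",.06)):
    for p in pts("wrist",l)[:1]: print(l,np.round(p,2),onz("wrist",p[0],p[1],z,P)[:2])
Z=.053
vs,us=np.mgrid[0:384,0:512]; q=np.stack([us.ravel(),vs.ravel()],1)
d=np.c_[(q[:,0]-P["cx"])/P["fx"],-(q[:,1]-P["cy"])/P["fy"],-np.ones(len(q))]
d=R.from_quat(P["rotation"]).apply(d); W=(P["origin"]+d*((Z-P["origin"][2])/d[:,2])[:,None])[:,:2].reshape(384,512,2)
g=im.min(2); c=np.array([.578,-.261])
for _ in range(6):
    r=np.hypot(*(W-c).transpose(2,0,1)); sel=(g>170)&(r<.06)&(r>.03)
    hull=cv2.convexHull(np.argwhere(sel)[:,::-1].astype(np.int32))[:,0]
    hw=W[hull[:,1],hull[:,0]]
    o=least_squares(lambda x:np.hypot(hw[:,0]-x[0],hw[:,1]-x[1])-x[2],[*c,.044],loss="soft_l1",f_scale=.001); c=o.x[:2]
print("ring centre",np.round(c,4),"r",round(o.x[2],4),"hull n",len(hull))
def rect(z,c,size=300,sc=.0004):
    # top-down rectified patch at height z, up = +x? use u=-y (right), v=-x (down)
    yy,xx=np.mgrid[0:size,0:size]; X=c[0]-(yy-size/2)*sc; Y=c[1]-(xx-size/2)*sc
    m=proj("",np.c_[X.ravel(),Y.ravel(),np.full(X.size,z)],P).reshape(size,size,2).astype(np.float32)
    return cv2.remap(im,m[...,0],m[...,1],cv2.INTER_LINEAR)
def polar(z,r0,r1):
    th=np.linspace(-np.pi,np.pi,720,endpoint=False); rr=np.linspace(r0,r1,8)
    T,RR=np.meshgrid(th,rr,indexing="ij"); pp=np.c_[(c[0]+RR*np.cos(T)).ravel(),(c[1]+RR*np.sin(T)).ravel(),np.full(T.size,z)]
    m=proj("",pp,P).astype(np.float32).reshape(720,8,2); v=cv2.remap(im.min(2),m[...,0],m[...,1],cv2.INTER_LINEAR).astype(float)
    return th,v
th,v=polar(Z,.034,.042); a=v.max(1); 
k=np.argsort(a)[:12]; print("mark: darkest angles",np.round(np.sort(th[k]),3),"val",a[k][:4])
for z,r0,r1 in((.06,.022,.028),(.089,.006,.017)):
    th,v=polar(z,r0,r1); a=v.min(1); w=np.where(a>.7*a.max()); print("pointer z",z,"max",a.max(),np.round(th[w],3)[:30])
cv2.imwrite("pics/rect.png",cv2.hconcat([rect(.053,c,400,.0003),rect(.089,c,400,.0003)]))
E
python3 st.py; python3 knob.py k1
```

```text
az 1.192 T [ 0.03 -0.02  0.01] F [ 0.   0.7 -0.1] w 0.0425 j [ 0.05  0.68  0.49  1.49 -0.35  1.05  1.81] tcp [ 0.6582 -0.2904  0.1658] t 36.85
adjuster_grip [251.08  88.9    0.56] [ 0.57738191 -0.26315327]
pointer_tip [253.9   52.68   0.62] [ 0.55292171 -0.25120031]
index_mark [289.59  87.71   0.63] [ 0.58786688 -0.23373558]
ring centre [ 0.5798 -0.2633] r 0.0441 hull n 49
mark: darkest angles [0.428 0.436 0.445 1.3   1.309 1.318 1.326 1.335 1.344 1.353 1.361 1.37 ] val [43. 48. 52. 65.]
pointer z 0.06 max 91.0 [2.635 2.644 2.653 2.662 2.67  2.679 2.688 2.697 2.705 2.714]
pointer z 0.089 max 236.0 [2.627 2.635 2.644 2.653 2.662 2.67  2.679 2.688 2.697 2.705 2.714 2.723
 2.731 2.74  2.749 2.758 2.766 2.775 2.784 2.793 2.801]
```

View pics/rect.png

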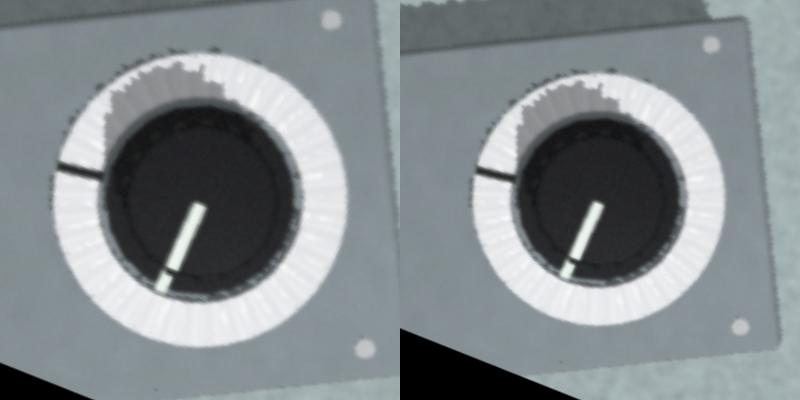

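The rectified patch shows the pointer toward lower-left (world angle ≈2.69) and the mark at left (≈1.335). So it needs about 1.35 rad clockwise, with the knob axis at (0.5798, -0.2633).

Emit:
move_arm --pt "-0.2 0.07 0" --pt "-0.386 0.13 0" --pt "-0.386 0.13 0" --pt "-0.386 0.13 0" --pt "-0.386 0.13 0" --pt "-0.386 0.13 0" --turn '[0,0,0,0,0,0]' --fingers 0.85

```text
time: 37.65
tool_pos: [0.5813, -0.264, 0.1637]
orientation: [0.188, 0.982, -0.0, 0.001]
force: [0.0, -1.3, -0.7]
gripper_width: 0.0728
finger_force: 0.0
```

```bash
python3 st.py; python3 knob.py | grep -v pointer
```

```text
az 1.193 T [ 0.03 -0.   -0.05] F [ 0.  -1.3 -0.7] w 0.0728 j [ 0.01  0.55  0.5   1.72 -0.31  0.95  1.83] tcp [ 0.5813 -0.264   0.1637] t 37.65
adjuster_grip [255.49 192.38   0.88] [ 0.57860159 -0.26430906]
index_mark [290.71 186.7    0.69] [ 0.59078998 -0.23483273]
ring centre [ 0.5797 -0.2633] r 0.0441 hull n 42
mark: darkest angles [0.34  0.349 1.292 1.3   1.309 1.318 1.326 1.335 1.344 1.353 1.361 1.37 ] val [50. 54. 60. 61.]
 2.74  2.749 2.758 2.766 2.775 2.784 2.793]
```

Emit:
move_arm --pt "-0.004 0.002 -0.2" --pt "-0.004 0.002 -0.38" --pt "-0.004 0.002 -0.45" --pt "-0.004 0.002 -0.495" --pt "-0.004 0.002 -0.495" --pt "-0.004 0.002 -0.495" --turn '[0,0,0,0,0,0]'

```text
time: 38.45
tool_pos: [0.5802, -0.2639, 0.0656]
orientation: [0.188, 0.982, -0.0, 0.001]
force: [1.2, 0.2, -0.5]
gripper_width: 0.0728
finger_force: 0.0
```

Emit:
move_arm --pt "0 0 0" --pt "0 0 0" --pt "0 0 0" --pt "0 0 0" --pt "0 0 0" --pt "0 0 0" --pt "0 0 0" --turn '[0,0,0,0,0,0,0]' --fingers 0

```text
time: 39.15
tool_pos: [0.5801, -0.263, 0.0658]
orientation: [0.188, 0.982, 0.0, 0.001]
force: [-1.4, 1.3, 5.2]
gripper_width: 0.0381
finger_force: 59.6
```

```bash
python3 st.py
```

```text
az 1.193 T [0.33 0.18 0.01] F [-1.4  1.3  5.2] w 0.0381 j [ 0.06  0.68  0.44  1.77 -0.39  0.78  1.88] tcp [ 0.5801 -0.263   0.0658] t 39.15
```

Emit:
move_arm --pt "0 0 0" --pt "0 0 0" --pt "0 0 0" --pt "0 0 0" --pt "0 0 0" --pt "0 0 0" --pt "0 0 0" --pt "0 0 0" --pt "0 0 0" --pt "0 0 0" --pt "0 0 0" --pt "0 0 0" --pt "0 0 0" --pt "0 0 0" --pt "0 0 0" --pt "0 0 0" --pt "0 0 0" --turn '[-0.06,-0.12,-0.18,-0.24,-0.3,-0.36,-0.42,-0.48,-0.54,-0.6,-0.66,-0.72,-0.78,-0.83,-0.863,-0.863,-0.863]'

```text
time: 40.85
tool_pos: [0.5801, -0.263, 0.0659]
orientation: [0.762, 0.647, 0.001, 0.0]
force: [-0.8, 1.9, 7.3]
gripper_width: 0.0384
finger_force: 60.0
```

```bash
python3 st.py; python3 knob.py
```

```text
az -0.163 T [ 0.31  0.32 -0.06] F [-0.8  1.9  7.3] w 0.0384 j [-0.16  0.77  0.77  1.78 -0.69  0.88  0.77] tcp [ 0.5801 -0.263   0.0659] t 40.85
adjuster_grip [254.92 255.71   0.83] [ 0.5790209  -0.26199859]
pointer_tip [259.12 193.31   0.93] [ 0.58596885 -0.23392343]
index_mark [259.17 195.69   0.56] [ 0.58577538 -0.23530226]
ring centre [ 0.5663 -0.2758] r 0.0596 hull n 43
mark: darkest angles [0.305 0.314 0.323 0.34  0.349 0.471 0.515 0.524 0.559 0.567 0.593 0.698] val [26. 27. 27. 27.]
pointer z 0.06 max 165.0 [-2.234 -2.225 -2.217 -2.208 -2.199 -2.19  -2.182 -2.173 -2.164 -2.155
 -2.147 -2.138 -2.129 -2.121 -2.112 -2.103 -2.094 -2.086 -2.077 -2.068
 -2.059 -2.051]
pointer z 0.089 max 165.0 [-2.583 -2.574 -2.566 -2.557 -2.548 -2.539 -2.531 -2.522 -2.513 -2.505
 -2.496 -2.487 -2.478 -2.47  -2.461 -2.452 -2.443 -2.435 -2.426 -2.417
 -2.409 -2.4   -2.391 -2.382 -2.374 -2.365 -2.356 -2.347 -2.339 -2.33 ]
```

View pics/rect.png

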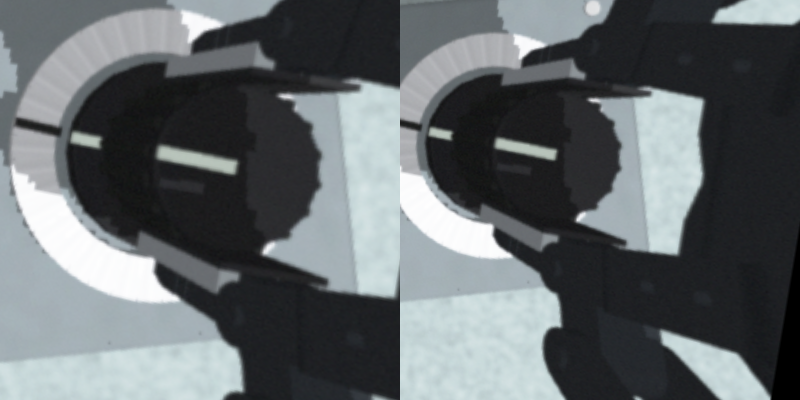

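The patch shows the pointer now at (85,140), practically collinear with the mark at (40,126). I'll measure the residual using the known axis.

```bash
cat > res.py <<'E'
from h import *
P=eyes.camera_params("wrist"); im=eyes.capture("wrist").min(2); c=(.5798,-.2633)
th=np.linspace(.9,1.8,901)
def prof(z,r0,r1):
    T,RR=np.meshgrid(th,np.linspace(r0,r1,10),indexing="ij")
    m=proj("",np.c_[(c[0]+RR*np.cos(T)).ravel(),(c[1]+RR*np.sin(T)).ravel(),np.full(T.size,z)],P).astype(np.float32).reshape(len(th),10,2)
    return cv2.remap(im,m[...,0],m[...,1],cv2.INTER_LINEAR).astype(float).mean(1)
for z in(.052,.055):
    a=prof(z,.034,.042); w=np.clip(np.median(a)*.75-a,0,None); print("mark z",z,round((w*th).sum()/w.sum(),4),w.max())
for r0,r1 in((.022,.025),(.025,.028)):
    b=prof(.06,r0,r1); w=np.clip(b-.6*b.max(),0,None); print("pointer",r0,round((w*th).sum()/w.sum(),4),b.max())
E
python3 res.py
```

```text
mark z 0.052 1.3368 101.85000000000001
mark z 0.055 1.3398 101.87500000000003
pointer 0.022 1.3696 183.7
pointer 0.025 1.3686 183.0
```

Emit:
move_arm --pt "0 0 0" --pt "0 0 0" --pt "0 0 0" --pt "0 0 0" --turn '[-0.019,-0.019,-0.019,-0.019]'

```text
time: 41.5
tool_pos: [0.5801, -0.2631, 0.0659]
orientation: [0.772, 0.636, 0.001, 0.0]
force: [-1.4, 1.4, 7.1]
gripper_width: 0.0382
finger_force: 60.0
```

```bash
python3 res.py; python3 st.py
```

```text
mark z 0.052 1.3369 101.62500000000003
mark z 0.055 1.3389 101.62500000000003
pointer 0.022 1.3398 184.9
pointer 0.025 1.3388 183.9
az -0.193 T [ 0.36  0.38 -0.04] F [-0.3  1.5  6.7] w 0.0382 j [-0.17  0.78  0.78  1.78 -0.69  0.88  0.74] tcp [ 0.5801 -0.263   0.0659] t 41.55
```

Emit:
move_arm --pt "0 0 0" --pt "0 0 0" --pt "0 0 0" --pt "0 0 0" --pt "0 0 0.1" --pt "0 0 0.3" --pt "0 0 0.5" --pt "0 0 0.65" --pt "0 0 0.65" --pt "0 0 0.65" --pt "0 0 0.65" --turn '[0,0,0,0,0,0,0,0,0,0,0]' --fingers 0.85

```text
time: 42.65
tool_pos: [0.5787, -0.2627, 0.1937]
orientation: [0.772, 0.636, -0.0, -0.001]
force: [-0.8, -0.8, -0.0]
gripper_width: 0.0726
finger_force: 0.0
```

```bash
python3 st.py; python3 res.py
python3 - <<'E'
from h import *
im=eyes.capture("wrist"); cv2.imwrite("pics/w10.png",cv2.resize(im,(800,600),interpolation=cv2.INTER_CUBIC))
r=[]
for c in("wrist","scene","side"):
    P=eyes.camera_params(c)
    if c!="wrist": eyes.capture(c)
    for p in pts(c,"power_tip")[:2]: print(c,np.round(p,2),onz(c,p[0],p[1],.125,P)[:2])
E
```

```text
az -0.193 T [ 0.08  0.   -0.07] F [-0.8 -0.8 -0. ] w 0.0726 j [-0.25  0.62  0.91  1.72 -0.55  1.08  0.64] tcp [ 0.5787 -0.2627  0.1937] t 42.65
mark z 0.052 1.335 111.12500000000001
mark z 0.055 1.3364 110.65
pointer 0.022 1.3342 145.8
pointer 0.025 1.3366 211.2
wrist [187.19  69.     0.55] [ 0.55044461 -0.15776163]
scene [202.39 181.52   0.5 ] [ 0.55664228 -0.1584529 ]
side [277.4  225.41   0.61] [ 0.5490723 -0.1702165]
```

View pics/w10.png

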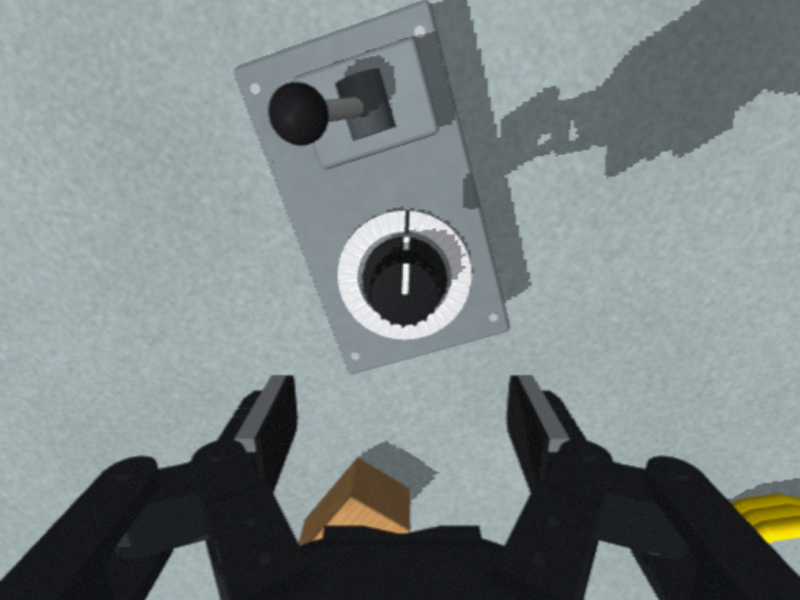

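w10 shows the pointer at (406,262) in line with the mark at (407,220), residual under 0.005 rad. The lever ball is at (297,113) and leans toward the robot. I'll close the fingers, go to the lever's robot side and push it over.

Emit:
move_arm --pt "-0.1 0.1 0" --pt "-0.2 0.25 0" --pt "-0.3 0.4 0" --pt "-0.42 0.525 0" --pt "-0.42 0.525 0" --pt "-0.42 0.525 0" --pt "-0.42 0.525 0" --pt "-0.42 0.525 0" --pt "-0.42 0.525 0" --pt "-0.42 0.525 0" --pt "-0.42 0.525 0" --turn '[-0.09,-0.18,-0.27,-0.36,-0.45,-0.54,-0.63,-0.72,-0.81,-0.81,-0.81]' --fingers 0

```text
time: 44.1
tool_pos: [0.4952, -0.1583, 0.1941]
orientation: [0.999, 0.054, -0.0, 0.0]
force: [0.9, -0.0, -0.1]
gripper_width: 0.0001
finger_force: 0.0
```

Emit:
move_arm --pt "0 0 -0.2" --pt "0 0 -0.4" --pt "0 0 -0.455" --pt "0 0 -0.455" --pt "0 0 -0.455" --turn '[0,0,0,0,0]'

```text
time: 44.6
tool_pos: [0.496, -0.1591, 0.1047]
orientation: [0.999, 0.053, 0.001, 0.0]
force: [0.1, -0.1, 0.6]
gripper_width: 0.0001
finger_force: 0.0
```

```bash
python3 st.py
```

```text
az -1.465 T [-0.   -0.03  0.  ] F [ 0.1 -0.1  0.6] w 0.0001 j [-0.6   0.73  1.16  2.07 -0.86  0.94 -0.43] tcp [ 0.496  -0.1591  0.1047] t 44.6
```

Emit:
move_arm --pt "0.05 0.005 0" --pt "0.1 0.01 0" --pt "0.14 0.015 0" --pt "0.18 0.02 0" --pt "0.22 0.025 0" --pt "0.26 0.03 0" --pt "0.3 0.035 0" --pt "0.34 0.04 0" --pt "0.38 0.045 0" --pt "0.38 0.045 0" --turn '[0,0,0,0,0,0,0,0,0,0]'

```text
time: 45.6
tool_pos: [0.5726, -0.1489, 0.1032]
orientation: [0.999, 0.053, 0.0, 0.0]
force: [0.2, 0.3, 0.2]
gripper_width: 0.0001
finger_force: 0.0
```

```bash
python3 st.py
```

```text
az -1.464 T [-0.02  0.07 -0.  ] F [0.2 0.3 0.2] w 0.0001 j [-0.56  0.82  1.11  1.89 -0.88  1.02 -0.52] tcp [ 0.5726 -0.1489  0.1032] t 45.6
```

Emit:
move_arm --pt "0.02 0.002 0" --pt "0.03 0.003 0" --pt "0.03 0.003 0" --turn '[0,0,0]'

```text
time: 45.9
tool_pos: [0.5772, -0.1485, 0.1031]
orientation: [0.999, 0.053, -0.0, -0.0]
force: [-1.8, 0.3, -0.3]
gripper_width: -0.0
finger_force: 0.2
```

```bash
python3 st.py
```

```text
az -1.465 T [ 0.02  0.14 -0.06] F [-1.8  0.3 -0.3] w -0.0000 j [-0.56  0.82  1.11  1.88 -0.88  1.02 -0.53] tcp [ 0.5772 -0.1485  0.1031] t 45.9
```

Emit:
move_arm --pt "0.015 0.002 0" --pt "0.03 0.003 0" --pt "0.03 0.003 0" --turn '[0,0,0]'

```text
time: 46.2
tool_pos: [0.5829, -0.1475, 0.103]
orientation: [0.999, 0.053, -0.001, -0.001]
force: [-2.8, 1.7, 1.0]
gripper_width: -0.0005
finger_force: 1.6
```

Emit:
move_arm --pt "0.015 0.002 0" --pt "0.03 0.003 0" --pt "0.03 0.003 0" --turn '[0,0,0]'

```text
time: 46.5
tool_pos: [0.5841, -0.1472, 0.1027]
orientation: [0.999, 0.052, -0.005, -0.002]
force: [-17.7, 4.4, 9.7]
gripper_width: 0.0001
finger_force: 8.1
```

```bash
python3 - <<'E'
from h import *
for c in("wrist","scene","side"):
    P=eyes.camera_params(c); eyes.capture(c)
    for p in pts(c,"power_tip")[:2]: print(c,np.round(p,2),onz(c,p[0],p[1],.125,P)[:2])
E
python3 st.py
```

```text
wrist [274.18 225.6    0.91] [ 0.60876705 -0.15297978]
scene [201.01 196.68   0.59] [ 0.60662139 -0.15086577]
side [303.41 196.3    0.66] [ 0.67428433 -0.09369788]
side [294.5  214.2    0.49] [ 0.61344082 -0.15057467]
az -1.467 T [ 0.8   3.39 -0.04] F [-16.2   4.1   8.7] w -0.0000 j [-0.55  0.84  1.1   1.86 -0.87  1.04 -0.55] tcp [ 0.5841 -0.1472  0.1027] t 46.8
```

The lever is at its stop: about 17 N and the tip at (0.607, -0.152) as predicted. I'm retreating and checking the final state.

Emit:
move_arm --pt "-0.1 -0.01 0" --pt "-0.25 -0.02 0" --pt "-0.4 -0.02 0.1" --pt "-0.4 -0.02 0.35" --pt "-0.4 -0.02 0.6" --pt "-0.4 0 0.85" --pt "-0.4 0 1" --pt "-0.4 0 1" --pt "-0.4 0 1" --pt "-0.4 0 1" --pt "-0.4 0 1" --turn '[0,0,0,0,0.05,0.1,0.15,0.2,0.25,0.3,0.3]'

```text
time: 47.9
tool_pos: [0.5099, -0.1478, 0.304]
orientation: [0.959, 0.284, 0.001, 0.0]
force: [-1.2, 0.7, -0.5]
gripper_width: 0.0001
finger_force: 0.0
```

```bash
python3 st.py; python3 res.py
python3 - <<'E'
from fit import *
from car import *
for c in("wrist","scene"):
    P=eyes.camera_params(c); im=eyes.capture(c)
    for p in pts(c,"power_tip")[:2]: print(c,"tip",np.round(p,2),onz(c,p[0],p[1],.125,P)[:2])
    for m in modmasks(c,P):
        d=m[0]-[CX,CY]; print(c,"mod",np.round(m[0],3),round(m[2],2),"in carrier",np.round(np.array([[np.cos(YAW),np.sin(YAW)],[-np.sin(YAW),np.cos(YAW)]])@d,3),"bgr",np.round(im[m[1]>0].mean(0)))
E
```

```text
az -0.994 T [0.01 0.01 0.04] F [-1.2  0.7 -0.5] w 0.0001 j [-0.82  0.44  1.37  1.87 -0.46  1.22 -0.3 ] tcp [ 0.5099 -0.1478  0.304 ] t 47.9
mark z 0.052 1.3286 90.42500000000003
mark z 0.055 1.3369 90.12500000000001
pointer 0.022 1.3279 138.8
pointer 0.025 1.3328 195.9
wrist tip [308.58  93.89   0.69] [ 0.60901185 -0.14977177]
wrist mod [0.564 0.125] 0.64 in carrier [-0.023 -0.092] bgr [75. 72. 71.]
wrist mod [0.583 0.076] 0.41 in carrier [-0.007 -0.143] bgr [66. 64. 64.]
scene tip [202.6 198.8   0.5] [ 0.61261535 -0.14504241]
scene tip [112.79 173.18   0.34] [ 0.56821812 -0.41681721]
scene mod [0.585 0.196] 0.8 in carrier [ 0.003 -0.023] bgr [94. 95. 91.]
scene mod [0.582 0.244] 0.53 in carrier [0.002 0.025] bgr [61. 61. 57.]
scene mod [0.584 0.148] 0.5 in carrier [-0.002 -0.071] bgr [98. 99. 95.]
scene mod [ 0.557 -0.275] 0.48 in carrier [-0.057 -0.492] bgr [25. 25. 22.]
scene mod [0.336 0.256] 0.47 in carrier [-0.242  0.053] bgr [ 65.  67. 103.]
```

Run:
```python
from fit import *
P=eyes.camera_params("side"); im=eyes.capture("side")
for m in modmasks("side",P): print("side mod",np.round(m[0],3),round(m[2],2),"bgr",np.round(im[m[1]>0].mean(0)))
print(arm.hand_in())
```

```text
side mod [0.756 0.013] 0.63 bgr [125.  66.  33.]
side mod [0.581 0.146] 0.61 bgr [102. 100.  98.]
side mod [0.328 0.25 ] 0.54 bgr [ 75.  75. 132.]
side mod [0.58  0.202] 0.46 bgr [108. 106. 103.]
side mod [0.581 0.253] 0.45 bgr [79. 77. 75.]
the job is handed in; nothing more can be done
None
```

I handed the job in at about 48 s: all three grey modules found on the bench stand in carrier pockets, both wing bolts are tight against their stops, the adjuster pointer is on its mark to within about 0.01 rad, and the power lever is fully over; the spool, screwdriver, carton and red look-alike were left alone.

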